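# Put the precision accessories back in their holders

### The arm

A 7-joint arm with a two-finger parallel gripper is mounted at the origin on the work surface; the furniture and walls round the work are solid. World frame = base frame: x ahead of the robot, y to its left, z up, the work surface at z = 0. Lengths are in m, angles in rad, forces in N, time in s.
With the tool pointing down it reaches from about 0.4 to 0.85 m from the base axis. Payload 4.5 kg.
Tool frame: the origin (TCP) lies on the centre line of the jaws, within the pads' length; the fingertips stand 11 mm ahead of it and the grasp point (between the pads) lies 8 mm behind it; z points along the fingers, y is the line along which they close (so a half turn about z gives the same grasp; the last joint's range is limited). The gripper opens to 88 mm and grips with 3 to 60 N. Pads are 18 mm wide; open, the fingers measure 123 mm over their backs; the gripper's body (75 mm by 187 mm) begins 45 mm behind the grasp point.
Start: joints at [1.375, 0.689, -0.195, 1.565, 0.157, 0.902, -0.215], TCP at [0.142, -0.609, 0.25] pointing down, gripper open.
Joint ranges: [-3.01, 3.01], [-0.46, 2.08], [-1.47, 1.51], [0.13, 2.56], [-1, 4.14], [0.04, 2.09], [-2.66, 2.66]. Speed limits (rad/s): [2.57, 2.57, 3.14, 3.14, 3.14, 3.14, 3.14].

### API

Orientations are given as a unit quaternion [x, y, z, w].
In Python, from plant import * gives the robot as it stands. The module is installed in compiled form; this text tells all that it offers.
- The arm moves only by the tool send_rows, never from a script. Its argument "motion" is a list of rows, each an object of numbers: "x", "y", "z": the shift along the tool's x, y, z in cm; "rx", "ry", "rz": the turn, a rotation vector about the tool's x, y, z in rad; "jaw": the finger opening in cm, from 0 to 8.81. In form: [{"x": .., "y": .., "z": .., "rx": .., "ry": .., "rz": .., "jaw": ..}, ...]. A call has exactly 5 rows; each row shifts and turns the commanded pose from where the row before left it, along the tool's axes as they then stand; what a row does not reach is not made up. A row lasts 1/10 s, in which the tool goes at most 50 mm and 8.59 degrees, less where a joint would pass 70% of its speed; a pose out of reach is approached as far as the arm can. A call is refused whole if a number of a shift passes 5 or a number of a turn 0.15, either way. A call with a gripper value outside its range is refused whole. The fingers move at their own pace and stop on an object; "grip_force" is the grip in N (left out, the last holds). Time passes only in rows, so rows that do not move let the fingers close, or fill a call up. It gives the time, the measured TCP pose, the force, the opening and the grip force at its end, in the units of the state.
- get_state(): the state, without advancing time (a new reading comes with each control period).
- snapshot(name): name is "side" or "top"; returns a dict with "img" (400x640x3 uint8, red, green, blue), "vertical_fov" (degrees; the focal length in pixels is half the picture's height over the tangent of half this angle, whatever the lens; pixels are square), "cx", "cy" (the principal point, pixels), "extrinsics" (4x4, takes a point from camera to world coordinates). Camera axes: x right, y up, looking along -z (the intrinsics and any distortion apply to the point x, -y, -z); pixel columns grow to the right and rows downward; lengths in m; the calibration is good to about 2 mm. A picture is of the moment at which its call begins. There is no depth.
- finish_job(): hands the job in; it is judged then, once.
The state is a dict: "clock": time; "q": joint angles; "qd": joint speeds; "joint_torque": joint torques, N m; "tool_pos": TCP position; "eef_rot": TCP orientation; "contact_force": force on the tool from outside, world axes, zero at the start; "moment": the same for the moment, N m; "opening": opening from 0.0 (shut) to 1.0 (fully open); "finger_force": force on a finger pad.
Only numpy, scipy, OpenCV 4.12 (cv2) and the standard library are available. Lean on these libraries where they do the work, as an engineer would, in place of code of your own. Each camera call takes 0.05 s, during which the arm holds its last target. There are 200 camera calls.

### The job

Put the bench's four precision accessories away, each in its own holder, in any order: the round steel reference block flat in the felt-lined wooden saucer, the pointed indenter standing in the brass socket, the eyepiece standing in the white socket, and the V anvil shank down in the blue holder with its head square between the two aluminium cheeks, so that the cheeks close the two ends of its groove. Each must stand upright and fully down in its seat; set them in, do not let them fall from a height, and leave everything released and at rest.

Things in the scene. Friction and masses are not known exactly. Their poses are not given: they have to be found in the camera images.
- test_block: Hardness reference block: a flat bright ground-steel disc with a dark line round its rim, 60 mm diameter, 14 mm thick, about 0.31 kg. Loose, lies flat on the worktop. Origin: centre of its underside; z up, yaw has no meaning. Grip across the diameter; it goes into the wooden saucer.
- indenter: Indenter: slim bright-steel turned part standing on its shank, point up, 37 mm tall, 0.02 kg, loose. Knurled collar (grip this) 18.4 mm diameter from 17 to 24.5 mm above the foot; below it the shank tapers to 12 mm diameter at the foot, above it a cone. Origin: centre of its foot; z up; yaw has no meaning. Belongs in the brass socket.
- eyepiece: Microscope eyepiece: black knurled collar on a bright whitish tube, standing upright on the tube, 46 mm tall. Collar 31.5 mm diameter between 29 and 44 mm above the foot (grip here); tube 23 mm diameter, from the foot to 25 mm. About 0.06 kg. Loose. Origin: centre of its foot; z up; yaw has no meaning. It goes into the white plastic socket.
- v_anvil: V anvil: dark brown steel block with a wide V groove across its top, on a round shank, 40 mm tall, 0.21 kg, loose. Head 38 x 38 mm, from 16 to 40 mm above the foot; shank 19 mm diameter. Origin: centre of its foot; z up; the groove runs along its own x axis, so the full side faces (grip these) look to its +y and -y and the V-shaped ends to +x and -x. Belongs in the blue holder.
- block_saucer: Wooden saucer for the reference block: pale round beech dish with a dark green felt floor, 87 mm outer diameter. Fixed, does not move. Origin: centre of its underside, on the worktop; floor 4 mm and rim 7 mm above the origin; floor 74 mm diameter, rim 79 mm diameter inside (the inside slopes).
- indenter_socket: Brass socket for the indenter: short round brass boss, 41 mm diameter, on a thin black rubber ring of 52 mm. Fixed. Origin: centre of its underside, on the worktop; top 16 mm above the origin, floor of the bore 6 mm above it (the foot stands there). Bore 17 mm diameter up to 10 mm, then countersunk to 27 mm at the top.
- eyepiece_socket: White plastic socket for the eyepiece: round white boss, 54 mm diameter, on a white flange of 72 mm with three screws. Fixed. Origin: centre of its underside, on the worktop; top 22 mm above the origin, floor of the bore 6 mm above it. Bore 27.6 mm diameter up to 13 mm, then countersunk to 40 mm at the top.
- v_anvil_holder: Fixed V anvil holder: blue plate 88 x 62 mm with a dark steel boss (43 mm diameter, top at z 16 mm) between two upright aluminium cheeks. Origin: centre of its underside, on the worktop. Bore floor z 6, bore 23 mm diameter up to z 10, countersunk to 33 mm at z 16. Cheeks at its own +x and -x, 52 mm apart inside, 44 long in y, top z 28. Seated, the anvil's x lies along its x, either way round.

How it is judged:
By the outcome, as a careful person would: the job done as asked, in the order asked, and still so for the second after the job is handed in, with the robot touching nothing.
It also fails if it takes over 104 s, if anything falls off the work surface, if the arm or the gripper's body presses on something with over 40 N, if the wrist force passes 120 N, or if a joint passes its speed limit or range.

## Working session

There is one attempt and no reset: what is moved stays moved. The work goes in short steps, Python scripts to look and compute and a tool call to move; the robot and the scene stay as the last step left them, time stands still between calls to the robot, and variables do not carry over. Pictures are saved under pics/ and viewed, at most 14 in all, crops included, and the job is handed in when it is done.

Besides the shell and the picture viewer there is one more tool, called as name(argument=value, ...), one argument or row to a line, values as JSON. send_rows: Moves the arm, as the interface text tells. Its arguments: {"type":"object","properties":{"motion":{"type":"array"},"grip_force":{"type":"number"}},"required":["motion"]}

```bash
mkdir -p pics; cat > h.py <<'E'
from plant import *
import numpy as np, cv2
def shot(n,f):
    s=snapshot(n); cv2.imwrite(f,s["img"][:,:,::-1].copy()); return s
def px2w(s,u,v,z):
    f=200/np.tan(np.radians(s["vertical_fov"])/2); E=np.array(s["extrinsics"])
    d=E[:3,:3]@np.array([(u-s["cx"])/f,-(v-s["cy"])/f,-1]); o=E[:3,3]
    return o+d*(z-o[2])/d[2]
def w2px(s,p):
    f=200/np.tan(np.radians(s["vertical_fov"])/2); E=np.array(s["extrinsics"])
    c=E[:3,:3].T@(np.array(p)-E[:3,3]); return s["cx"]+f*c[0]/-c[2], s["cy"]-f*c[1]/-c[2]
E
python3 - <<'E'
from h import *
for n in("top","side"):
    s=shot(n,f"pics/{n}0.png"); print(n,{k:(np.round(v,4).tolist()) for k,v in s.items() if k!="img"})
st=get_state(); print({k:np.round(v,4).tolist() for k,v in st.items()})
E
```

```text
top {'vertical_fov': 52.2429, 'cx': 321.6828, 'cy': 190.8469, 'extrinsics': [[0.0229, 0.9817, -0.1889, 0.2521], [-0.9997, 0.021, -0.0117, -0.0746], [-0.0075, 0.1891, 0.9819, 1.1042], [0.0, 0.0, 0.0, 1.0]]}
side {'vertical_fov': 53.9139, 'cx': 323.3101, 'cy': 195.4271, 'extrinsics': [[0.9537, 0.1844, -0.2375, 0.1971], [-0.3003, 0.6258, -0.7198, -0.8783], [0.0159, 0.7578, 0.6523, 0.7747], [0.0, 0.0, 0.0, 1.0]]}
{'clock': 0.1, 'q': [1.3748, 0.6899, -0.1945, 1.5662, 0.1573, 0.9025, -0.2151], 'qd': [-0.0001, -0.002, 0.0012, -0.0033, -0.0, 0.001, -0.0004], 'joint_torque': [-0.0028, -52.8495, -1.2716, -15.3837, -0.0526, 0.0019, 0.0], 'tool_pos': [0.1422, -0.6081, 0.249], 'eef_rot': [0.9934, 0.1147, -0.0002, -0.0008], 'contact_force': [1.1634, -1.5266, -0.3941], 'moment': [-0.0462, -0.0291, -0.0021], 'finger_force': 0.0, 'opening': 0.9958}
```

View pics/top0.png

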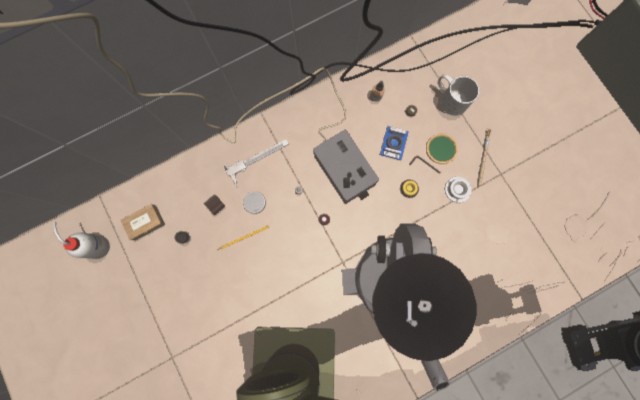

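View pics/side0.png

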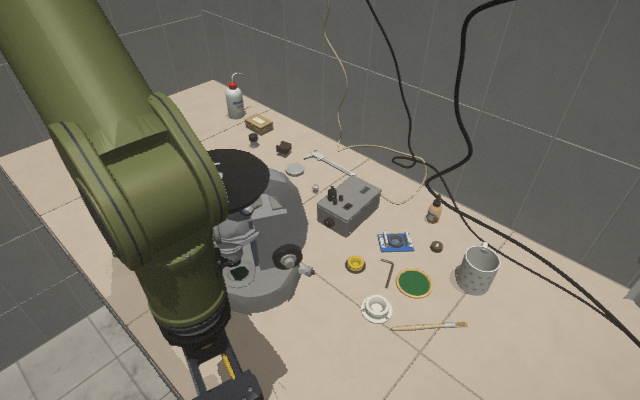

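The top view shows the eyepiece (182,238), anvil (215,204), block (254,203) and indenter (298,190). The holders are blue (394,143), saucer (441,149), brass (409,188) and white (458,189). The side view shows the same layout, with a microscope and a grey box standing between the parts and the holders.

```bash
python3 - <<'E'
from h import *
a=cv2.imread("pics/top0.png"); b=cv2.imread("pics/side0.png")
def crop(im,u,v,w,h,k,f):
    c=cv2.resize(im[v:v+h,u:u+w],None,fx=k,fy=k,interpolation=cv2.INTER_CUBIC)
    for i in range(0,w,10): cv2.line(c,(i*k,0),(i*k,6 if i%50 else 14),(0,0,255),1)
    for i in range(0,h,10): cv2.line(c,(0,i*k),(6 if i%50 else 14,i*k),(0,0,255),1)
    cv2.imwrite(f,c)
crop(a,170,170,140,80,5,"pics/c1.png")
crop(a,370,110,110,100,6,"pics/c2.png")
E
```

```text
(no output)
```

View pics/c1.png

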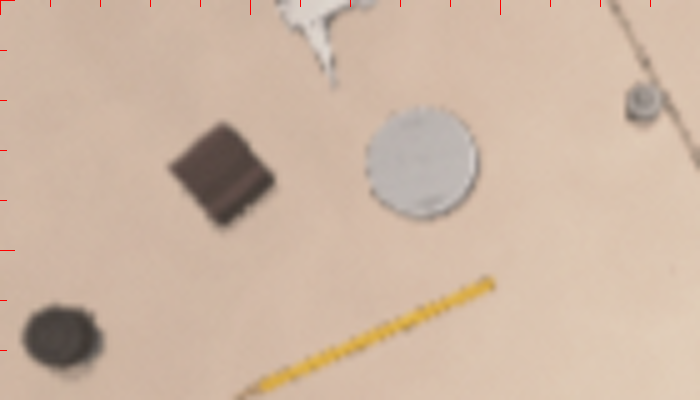

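View pics/c2.png

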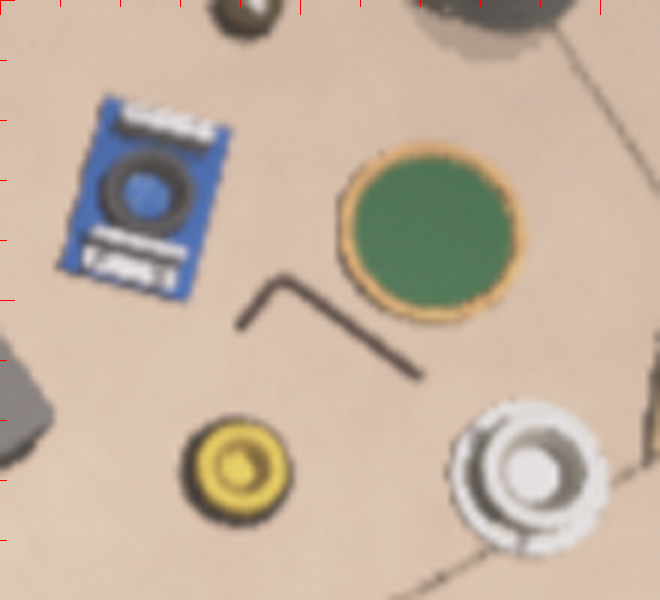

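The parts crop (full u = 170+x/5, v = 170+y/5) puts the anvil top at about (220,170), block top (422,161), indenter (644,100) and eyepiece top (55,335). The anvil groove runs up and to the right. In the holders crop (u = 370+x/6, v = 110+y/6), the blue bore is at (148,194), brass (238,468), white (530,474) and the saucer (432,230). I'll overlay the known shapes in both views to check these.

```bash
cat > ov.py <<'E'
from h import *
import sys
def circ(c,r,z,n=48):
    t=np.linspace(0,2*np.pi,n); return np.c_[c[0]+r*np.cos(t),c[1]+r*np.sin(t),0*t+z]
def rect(c,yaw,a,b,z):
    R=np.array([[np.cos(yaw),-np.sin(yaw)],[np.sin(yaw),np.cos(yaw)]])
    p=np.array([[a,b],[-a,b],[-a,-b],[a,-b],[a,b]])/2@R.T+c; return np.c_[p,0*p[:,0]+z]
def shapes(P):
    L=[]
    if 'ey' in P: L+=[circ(P['ey'],.01575,.044),circ(P['ey'],.0115,0)]
    if 'bl' in P: L+=[circ(P['bl'],.03,.014)]
    if 'in' in P: L+=[circ(P['in'],.0092,.0245),circ(P['in'],.006,0)]
    if 'an' in P: L+=[rect(P['an'][:2],P['an'][2],.038,.038,.04),rect(P['an'][:2],P['an'][2],.038,.012,.03)]
    if 'sa' in P: L+=[circ(P['sa'],.0435,.0),circ(P['sa'],.037,.004)]
    if 'br' in P: L+=[circ(P['br'],.0205,.016),circ(P['br'],.0135,.016)]
    if 'wh' in P: L+=[circ(P['wh'],.027,.022),circ(P['wh'],.036,.003),circ(P['wh'],.020,.022)]
    if 'ho' in P:
        h=P['ho']; L+=[rect(h[:2],h[2],.088,.062,0.003),circ(h[:2],.0215,.016),rect(h[:2],h[2],.052,.044,.028)]
    return L
def panel(s,img,box,k,L):
    u,v,w,h=box; c=cv2.resize(img[v:v+h,u:u+w],None,fx=k,fy=k,interpolation=cv2.INTER_CUBIC)
    for l in L:
        q=np.array([w2px(s,p) for p in l]); q=((q-[u,v]+.5)*k-.5)
        cv2.polylines(c,[np.round(q*8).astype(np.int32)],False,(0,0,255),1,cv2.LINE_AA,3)
    return c
E
python3 - <<'E'
from ov import *
import json,pickle
T=snapshot("top");S=snapshot("side"); pickle.dump((T,S),open("ts.pkl","wb"))
g=lambda x,y,z:px2w(T,170+x/5,170+y/5,z)[:2]; k=lambda x,y,z:px2w(T,370+x/6,110+y/6,z)[:2]
P={'ey':g(55,335,.044),'bl':g(422,161,.014),'in':g(644,100,.03),'sa':k(432,230,.007),'br':k(238,468,.016),'wh':k(530,474,.018)}
a=g(220,170,.04);d=g(262,165,.04)-g(210,218,.04);P['an']=[*a,np.arctan2(d[1],d[0])]
b=k(148,194,.016);d=k(170,120,.028)-k(135,270,.028);P['ho']=[*b,np.arctan2(d[1],d[0])]
P={q:np.round(v,4).tolist() for q,v in P.items()};print(P);json.dump(P,open("P.json","w"))
# triangulate side too
L=shapes(P);ti=T["img"][:,:,::-1].copy();si=S["img"][:,:,::-1].copy()
print("base px",w2px(T,[0,0,0]),"tcp",w2px(T,[.142,-.609,.25]),w2px(S,[.142,-.609,.25]))
def stack(a,b):
    w=max(a.shape[1],b.shape[1]); return np.vstack([cv2.copyMakeBorder(x,0,0,0,w-x.shape[1],0) for x in(a,b)])
cv2.imwrite("pics/o1.png",stack(panel(T,ti,(170,175,140,75),4,L),panel(S,si,(240,125,90,75),4,L)))
cv2.imwrite("pics/o2.png",np.hstack([panel(T,ti,(375,115,100,95),4,L),panel(S,si,(340,225,100,110),4,L)[:380]]))
E
```

```text
{'ey': [0.3261, 0.3006], 'bl': [0.4265, 0.1201], 'in': [0.4597, -0.0003], 'sa': [0.591, -0.3942], 'br': [0.4744, -0.3003], 'wh': [0.474, -0.4314], 'an': [0.4152, 0.2222, -0.724], 'ho': [0.6029, -0.2611, -0.2295]}
base px (np.float64(293.3803130513136), np.float64(369.5970289292492)) tcp (np.float64(592.1225770646779), np.float64(331.9619774736974)) (np.float64(216.7566101125513), np.float64(375.3697616662633))
```

View pics/o1.png

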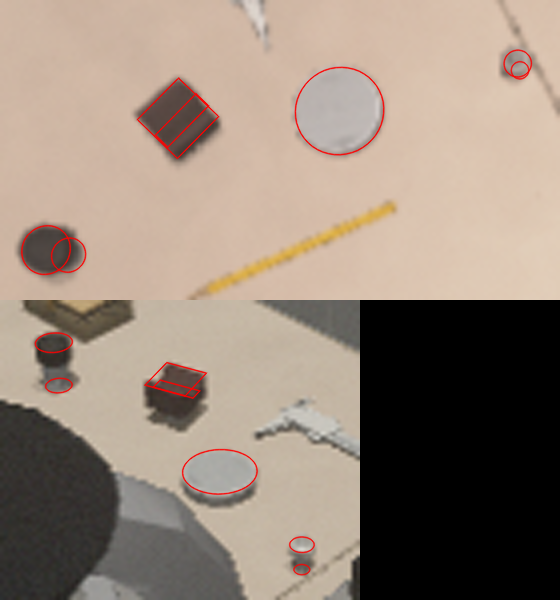

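View pics/o2.png

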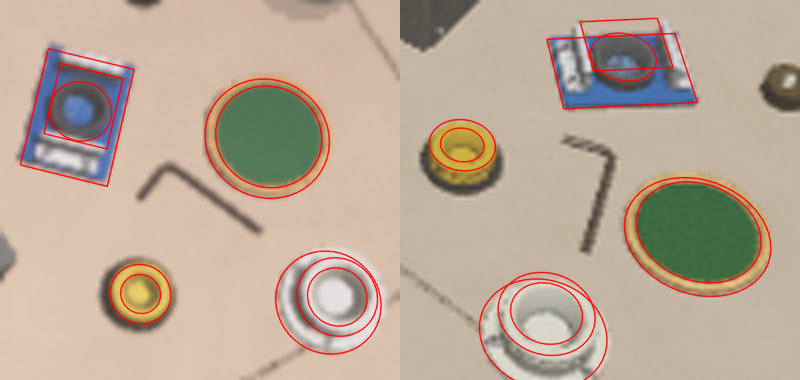

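The overlays fit well, to within about 2 mm. The tall microscope with the black disc stands near the arm's path, so I'll measure its place and height, and the grey box too.

```bash
python3 - <<'E'
from ov import *
import pickle
T,S=pickle.load(open("ts.pkl","rb"))
for h in np.arange(.1,.6,.05):
    c=px2w(T,425,305,h);e=px2w(T,373,305,h);r=np.linalg.norm(c-e)
    q=np.array([w2px(S,p) for p in circ(c,r,h)]);print(round(h,2),c[:2].round(3),r.round(3),"side x",q[:,0].min().round(),q[:,0].max().round(),"y",q[:,1].min().round(),q[:,1].max().round())
# box near-left top corner: top px; side
for h in (0,.04,.06,.08):
    print(h,[px2w(T,*p,h)[:2].round(3).tolist() for p in((314,152),(350,202),(378,183),(345,130))],[np.round(w2px(S,px2w(T,*p,h))).tolist() for p in((314,152),(350,202),(378,183),(345,130))])
E
```

```text
0.1 [ 0.174 -0.314] 0.123 side x 169.0 287.0 y 230.0 323.0
0.15 [ 0.178 -0.302] 0.117 side x 168.0 283.0 y 213.0 300.0
0.2 [ 0.182 -0.29 ] 0.111 side x 167.0 280.0 y 195.0 274.0
0.25 [ 0.186 -0.278] 0.105 side x 166.0 276.0 y 175.0 248.0
0.3 [ 0.19  -0.266] 0.099 side x 165.0 271.0 y 154.0 220.0
0.35 [ 0.194 -0.255] 0.093 side x 164.0 267.0 y 132.0 191.0
0.4 [ 0.198 -0.243] 0.087 side x 163.0 262.0 y 108.0 160.0
0.45 [ 0.202 -0.231] 0.08 side x 161.0 257.0 y 83.0 127.0
0.5 [ 0.205 -0.219] 0.074 side x 160.0 252.0 y 55.0 92.0
0.55 [ 0.209 -0.207] 0.068 side x 159.0 246.0 y 25.0 55.0
0 [[0.575, -0.037], [0.435, -0.14], [0.49, -0.217], [0.642, -0.124]] [[355.0, 193.0], [321.0, 225.0], [349.0, 240.0], [386.0, 207.0]]
0.04 [[0.563, -0.039], [0.428, -0.137], [0.481, -0.211], [0.628, -0.122]] [[352.0, 183.0], [318.0, 214.0], [346.0, 229.0], [383.0, 197.0]]
0.06 [[0.558, -0.039], [0.425, -0.136], [0.477, -0.209], [0.62, -0.121]] [[351.0, 178.0], [317.0, 209.0], [344.0, 223.0], [382.0, 192.0]]
0.08 [[0.552, -0.04], [0.422, -0.135], [0.473, -0.206], [0.613, -0.12]] [[349.0, 174.0], [316.0, 203.0], [343.0, 217.0], [380.0, 187.0]]
```

```bash
python3 - <<'E'
from h import *
import pickle
T,S=pickle.load(open("ts.pkl","rb"))
a=cv2.resize(T["img"][110:400,230:480,::-1],None,fx=1.5,fy=2/1.33)
b=cv2.resize(S["img"][120:330,140:400,::-1],None,fx=1.5,fy=1.5)
b=cv2.copyMakeBorder(b,0,a.shape[0]-b.shape[0],0,0,0);cv2.imwrite("pics/m.png",np.hstack([a,b]))
E
```

```text
(no output)
```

View pics/m.png

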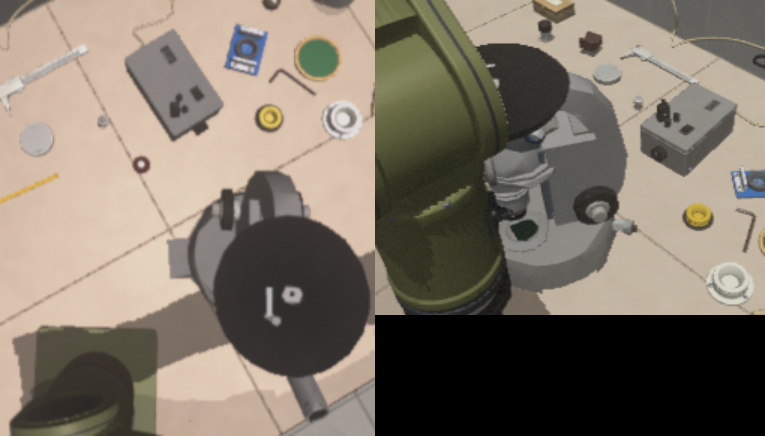

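Disc height is about 0.31 m, centred at (0.19,-0.26), so I go around it with r ≥ 0.45. The box is about 0.07 m high. Next, a helper that gives shifts in tool axes.

```bash
cat > to.py <<'E'
import sys
from h import *
from scipy.spatial.transform import Rotation as R
# usage: to.py yaw x y z [x y z ...] : rz needed, then shifts (cm, tool axes at target yaw) leg by leg
s=get_state(); r=R.from_quat(s["eef_rot"]); m=r.as_matrix(); a=[float(v) for v in sys.argv[1:]]
th=np.arctan2(m[1,0],m[0,0]); w=lambda v:(v+np.pi)%(2*np.pi)-np.pi
print("t",round(s["clock"],1),"pos",np.round(s["tool_pos"],4),"yaw",round(th,3),"q",np.round(s["q"],2),"open mm",round(s["opening"]*88,1),"ff",round(s["finger_force"],1),"F",np.round(s["contact_force"],1),"tilt z",np.round(m[:,2],3))
if a:
    p=np.array(s["tool_pos"]); c,sn=np.cos(a[0]),np.sin(a[0]); print("rz",round(-w(a[0]-th),3))
    M=np.array([[c,sn,0],[sn,-c,0],[0,0,-1]])
    for g in np.array(a[1:]).reshape(-1,3): print("shift cm",np.round(100*M.T@(g-p),2)); p=g
E
python3 to.py 2.417 0.50 -0.40 0.22 0.52 -0.05 0.22 0.4152 0.2222 0.2
```

```text
t 0.2 pos [ 0.1423 -0.6082  0.2492] yaw 0.23 q [ 1.37  0.69 -0.19  1.57  0.16  0.9  -0.22] open mm 87.8 ff 0.0 F [-0.4 -0.2  0.1] tilt z [-0.     0.001 -1.   ]
rz -2.187
shift cm [-12.99  39.3    2.92]
shift cm [21.7  27.53  0.  ]
shift cm [25.89 13.44  2.  ]
```

send_rows(
  motion=[
    {"x":4,"y":-1.2,"z":0.6},
    {"x":4,"y":-1.2,"z":0.6},
    {"x":4,"y":-1.2,"z":0.6},
    {"x":4,"y":-1.2,"z":0.6},
    {"x":4,"y":-1.2,"z":0.6},
  ],
  grip_force=25,
)

```text
schema error: expected keys x, y, z, rx, ry, rz, jaw
```

send_rows(
  motion=[
    {"x":4,"y":-1.2},
    {"x":4,"y":-1.2},
    {"x":4,"y":-1.2},
    {"x":4,"y":-1.2},
    {"x":3.5,"y":-1.2},
  ],
)

```text
schema error: expected keys x, y, z, rx, ry, rz, jaw
```

send_rows(
  motion=[
    {"rz":-0.145},
    {"rz":-0.145},
    {"rz":-0.145},
    {"rz":-0.145},
    {"rz":-0.145},
  ],
)

```text
schema error: expected keys x, y, z, rx, ry, rz, jaw
```

```bash
python3 to.py 0.955 0.54 -0.1 0.22 0.4152 0.2222 0.15
```

```text
t 0.2 pos [ 0.1423 -0.6082  0.2492] yaw 0.23 q [ 1.37  0.69 -0.19  1.57  0.16  0.9  -0.22] open mm 87.8 ff 0.0 F [-0.4 -0.2  0.1] tilt z [-0.     0.001 -1.   ]
rz -0.725
shift cm [64.46  3.11  2.92]
shift cm [ 19.09 -28.8    7.  ]
```

send_rows(
  motion=[
    {"x":4,"y":-1.2,"z":0.6,"rx":0,"ry":0,"rz":0,"jaw":8},
    {"x":4,"y":-1.2,"z":0.6,"rx":0,"ry":0,"rz":0,"jaw":8},
    {"x":4,"y":-1.2,"z":0.6,"rx":0,"ry":0,"rz":0,"jaw":8},
    {"x":4,"y":-1.2,"z":0.6,"rx":0,"ry":0,"rz":0,"jaw":8},
    {"x":4,"y":-1.2,"z":0.6,"rx":0,"ry":0,"rz":0,"jaw":8},
  ],
  grip_force=25,
)

```text
clock: 0.7
tool_pos: [0.3247, -0.5036, 0.2194]
eef_rot: [0.993, 0.115, -0.0, -0.0]
contact_force: [0.3, -0.3, 0.2]
opening: 0.91
finger_force: 0.0
```

send_rows(
  motion=[
    {"x":4,"y":-1.2,"z":0,"rx":0,"ry":0,"rz":0,"jaw":8},
    {"x":4,"y":-1.2,"z":0,"rx":0,"ry":0,"rz":0,"jaw":8},
    {"x":4,"y":-1.2,"z":0,"rx":0,"ry":0,"rz":0,"jaw":8},
    {"x":4,"y":-1.2,"z":0,"rx":0,"ry":0,"rz":0,"jaw":8},
    {"x":3.5,"y":-1.2,"z":0,"rx":0,"ry":0,"rz":0,"jaw":8},
  ],
)

```text
clock: 1.2
tool_pos: [0.5017, -0.4001, 0.2196]
eef_rot: [0.993, 0.115, 0.0, -0.0]
contact_force: [-0.7, -0.4, -0.4]
opening: 0.905
finger_force: 0.0
```

send_rows(
  motion=[
    {"x":0,"y":0,"z":0,"rx":0,"ry":0,"rz":-0.145,"jaw":8},
    {"x":0,"y":0,"z":0,"rx":0,"ry":0,"rz":-0.145,"jaw":8},
    {"x":0,"y":0,"z":0,"rx":0,"ry":0,"rz":-0.145,"jaw":8},
    {"x":0,"y":0,"z":0,"rx":0,"ry":0,"rz":-0.145,"jaw":8},
    {"x":0,"y":0,"z":0,"rx":0,"ry":0,"rz":-0.145,"jaw":8},
  ],
)

```text
clock: 1.7
tool_pos: [0.4995, -0.4017, 0.2195]
eef_rot: [0.887, 0.462, -0.0, -0.0]
contact_force: [0.5, 0.5, -0.1]
opening: 0.906
finger_force: 0.0
```

```bash
python3 to.py 0.955 0.54 -0.1 0.22 0.4152 0.2222 0.15
```

```text
t 1.7 pos [ 0.4995 -0.4017  0.2195] yaw 0.961 q [ 0.79  0.76 -0.34  1.54  0.3   0.9  -0.27] open mm 79.7 ff 0.0 F [ 0.5  0.5 -0.1] tilt z [-0.  0. -1.]
rz 0.006
shift cm [ 26.97 -14.12  -0.05]
shift cm [ 19.09 -28.8    7.  ]
```

send_rows(
  motion=[
    {"x":3.8,"y":-2,"z":0,"rx":0,"ry":0,"rz":0,"jaw":8},
    {"x":3.8,"y":-2,"z":0,"rx":0,"ry":0,"rz":0,"jaw":8},
    {"x":3.8,"y":-2,"z":0,"rx":0,"ry":0,"rz":0,"jaw":8},
    {"x":3.8,"y":-2,"z":0,"rx":0,"ry":0,"rz":0,"jaw":8},
    {"x":3.8,"y":-2,"z":0,"rx":0,"ry":0,"rz":0,"jaw":8},
  ],
)

```text
clock: 2.2
tool_pos: [0.5278, -0.1873, 0.2197]
eef_rot: [0.888, 0.459, 0.0, 0.0]
contact_force: [1.5, -0.3, 0.0]
opening: 0.907
finger_force: 0.0
```

send_rows(
  motion=[
    {"x":3.8,"y":-2,"z":0,"rx":0,"ry":0,"rz":0,"jaw":8},
    {"x":3.8,"y":-2,"z":0,"rx":0,"ry":0,"rz":0,"jaw":8},
    {"x":2.4,"y":-3.6,"z":0,"rx":0,"ry":0,"rz":0,"jaw":8},
    {"x":2.4,"y":-3.6,"z":0,"rx":0,"ry":0,"rz":0,"jaw":8},
    {"x":2.4,"y":-3.6,"z":0,"rx":0,"ry":0,"rz":0,"jaw":8},
  ],
)

```text
clock: 2.7
tool_pos: [0.4918, 0.019, 0.2197]
eef_rot: [0.888, 0.459, 0.0, -0.0]
contact_force: [0.4, -0.0, 0.4]
opening: 0.906
finger_force: 0.0
```

send_rows(
  motion=[
    {"x":2.4,"y":-3.6,"z":0,"rx":0,"ry":0,"rz":0,"jaw":8},
    {"x":2.4,"y":-3.6,"z":0,"rx":0,"ry":0,"rz":0,"jaw":8},
    {"x":2.4,"y":-3.6,"z":0,"rx":0,"ry":0,"rz":0,"jaw":8},
    {"x":2.4,"y":-3.6,"z":0,"rx":0,"ry":0,"rz":0,"jaw":8},
    {"x":2.4,"y":-3.6,"z":0,"rx":0,"ry":0,"rz":0,"jaw":8},
  ],
)

```text
clock: 3.2
tool_pos: [0.4142, 0.2209, 0.2197]
eef_rot: [0.888, 0.459, 0.0, 0.0]
contact_force: [0.2, 0.2, 0.0]
opening: 0.91
finger_force: 0.0
```

send_rows(
  motion=[
    {"x":0,"y":0,"z":1,"rx":0,"ry":0,"rz":-0.146,"jaw":8},
    {"x":0,"y":0,"z":1,"rx":0,"ry":0,"rz":-0.146,"jaw":8},
    {"x":0,"y":0,"z":1,"rx":0,"ry":0,"rz":-0.146,"jaw":8},
    {"x":0,"y":0,"z":1,"rx":0,"ry":0,"rz":-0.146,"jaw":8},
    {"x":0,"y":0,"z":1,"rx":0,"ry":0,"rz":-0.146,"jaw":8},
  ],
)

```text
clock: 3.7
tool_pos: [0.415, 0.2194, 0.1693]
eef_rot: [0.663, 0.748, 0.0, 0.0]
contact_force: [-0.1, -0.3, -0.1]
opening: 0.908
finger_force: 0.0
```

send_rows(
  motion=[
    {"x":0,"y":0,"z":1,"rx":0,"ry":0,"rz":-0.146,"jaw":8},
    {"x":0,"y":0,"z":1,"rx":0,"ry":0,"rz":-0.146,"jaw":8},
    {"x":0,"y":0,"z":1,"rx":0,"ry":0,"rz":-0.146,"jaw":8},
    {"x":0,"y":0,"z":1,"rx":0,"ry":0,"rz":-0.146,"jaw":8},
    {"x":0,"y":0,"z":0,"rx":0,"ry":0,"rz":-0.146,"jaw":8},
  ],
)

```text
clock: 4.2
tool_pos: [0.4146, 0.219, 0.1286]
eef_rot: [0.353, 0.936, -0.001, -0.0]
contact_force: [-0.2, -0.8, 0.4]
opening: 0.906
finger_force: 0.0
```

```bash
python3 to.py 2.417 0.4152 0.2222 0.08 0.4152 .2222 .026
```

```text
t 4.2 pos [0.4146 0.219  0.1286] yaw 2.421 q [-0.28  0.75 -0.5   2.12  0.8   0.47 -0.55] open mm 79.7 ff 0.0 F [-0.2 -0.8  0.4] tilt z [-0.001 -0.001 -1.   ]
rz 0.004
shift cm [0.17 0.28 4.86]
shift cm [0.  0.  5.4]
```

send_rows(
  motion=[
    {"x":0.2,"y":0.3,"z":2,"rx":0,"ry":0,"rz":0,"jaw":8},
    {"x":0,"y":0,"z":2,"rx":0,"ry":0,"rz":0,"jaw":8},
    {"x":0,"y":0,"z":2,"rx":0,"ry":0,"rz":0,"jaw":8},
    {"x":0,"y":0,"z":2,"rx":0,"ry":0,"rz":0,"jaw":8},
    {"x":0,"y":0,"z":1,"rx":0,"ry":0,"rz":0,"jaw":8},
  ],
)

```text
clock: 4.7
tool_pos: [0.4152, 0.2228, 0.0383]
eef_rot: [0.355, 0.935, -0.001, -0.0]
contact_force: [-0.2, -0.7, -0.3]
opening: 0.91
finger_force: 0.0
```

send_rows(
  motion=[
    {"x":0,"y":0,"z":0.6,"rx":0,"ry":0,"rz":0,"jaw":8},
    {"x":0,"y":0,"z":0.4,"rx":0,"ry":0,"rz":0,"jaw":7},
    {"x":0,"y":0,"z":0.2,"rx":0,"ry":0,"rz":0,"jaw":6},
    {"x":0,"y":0,"z":0,"rx":0,"ry":0,"rz":0,"jaw":5},
    {"x":0,"y":0,"z":0,"rx":0,"ry":0,"rz":0,"jaw":4.5},
  ],
)

```text
clock: 5.2
tool_pos: [0.4157, 0.223, 0.028]
eef_rot: [0.356, 0.935, 0.0, 0.0]
contact_force: [-0.5, -0.4, 0.5]
opening: 0.565
finger_force: 0.0
```

send_rows(
  motion=[
    {"x":0,"y":0,"z":0,"rx":0,"ry":0,"rz":0,"jaw":4.2},
    {"x":0,"y":0,"z":0,"rx":0,"ry":0,"rz":0,"jaw":3.9},
    {"x":0,"y":0,"z":0,"rx":0,"ry":0,"rz":0,"jaw":3.6},
    {"x":0,"y":0,"z":0,"rx":0,"ry":0,"rz":0,"jaw":3},
    {"x":0,"y":0,"z":0,"rx":0,"ry":0,"rz":0,"jaw":3},
  ],
)

```text
clock: 5.7
tool_pos: [0.4162, 0.2241, 0.0281]
eef_rot: [0.355, 0.935, 0.001, 0.0]
contact_force: [2.1, 3.6, 4.9]
opening: 0.437
finger_force: 24.4
```

```bash
python3 to.py 2.417 0.4152 .2222 .026; python3 - <<'E'
from ov import *
import json
P=json.load(open("P.json"))
T=snapshot("top");S=snapshot("side");L=shapes(P)
cv2.imwrite("pics/g1.png",np.hstack([panel(T,T["img"][:,:,::-1].copy(),(180,160,80,80),5,L),panel(S,S["img"][:,:,::-1].copy(),(250,110,80,80),5,L)]))
E
```

```text
t 5.7 pos [0.4162 0.2241 0.0281] yaw 2.415 q [-0.49  0.92 -0.16  2.15  1.07  0.14 -0.81] open mm 38.5 ff 24.4 F [2.1 3.6 4.9] tilt z [ 0.001  0.002 -1.   ]
rz -0.002
shift cm [-0.05 -0.2   0.21]
```

View pics/g1.png

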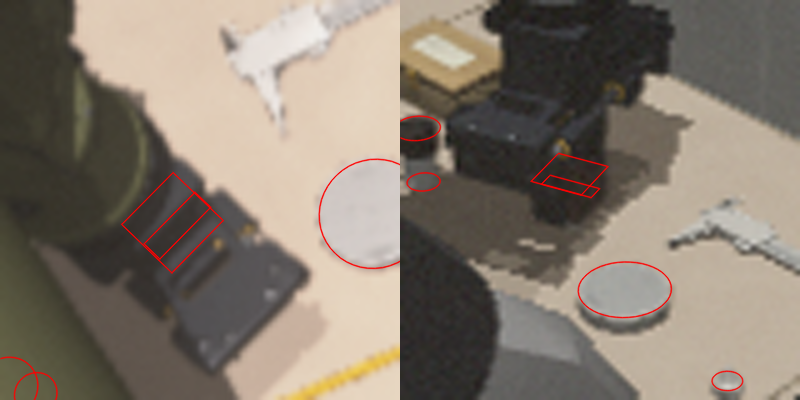

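The anvil is gripped at 38.5 mm, square; the pictures show the gripper around it. Lifting it over to the holder.

send_rows(
  motion=[
    {"x":0,"y":0,"z":-1,"rx":0,"ry":0,"rz":0,"jaw":3},
    {"x":0,"y":0,"z":-3,"rx":0,"ry":0,"rz":0,"jaw":3},
    {"x":0,"y":0,"z":-4.5,"rx":0,"ry":0,"rz":0,"jaw":3},
    {"x":0,"y":0,"z":-4.5,"rx":0,"ry":0,"rz":0,"jaw":3},
    {"x":0,"y":0,"z":-4.5,"rx":0,"ry":0,"rz":0,"jaw":3},
  ],
)

```text
clock: 6.3
tool_pos: [0.4137, 0.2204, 0.2033]
eef_rot: [0.356, 0.935, -0.003, -0.001]
contact_force: [1.0, 0.5, -2.1]
opening: 0.433
finger_force: 24.4
```

```bash
python3 to.py 2.417 .52 0 .2 0.6029 -.2611 .2
```

```text
t 6.3 pos [0.4137 0.2204 0.2033] yaw 2.414 q [-0.16  0.64 -0.68  2.05  0.64  0.67 -0.42] open mm 38.1 ff 24.4 F [ 1.   0.5 -2.1] tilt z [-0.005 -0.004 -1.   ]
rz -0.003
shift cm [-22.57  -9.46   0.33]
shift cm [-23.51 -14.06   0.  ]
```

Speed 4 cm/row: 6 rows of (-3.76,-1.58), then 7 rows of (-3.36,-2.0).

send_rows(
  motion=[
    {"x":-3.8,"y":-1.6,"z":0,"rx":0,"ry":0,"rz":0,"jaw":3},
    {"x":-3.8,"y":-1.6,"z":0,"rx":0,"ry":0,"rz":0,"jaw":3},
    {"x":-3.8,"y":-1.6,"z":0,"rx":0,"ry":0,"rz":0,"jaw":3},
    {"x":-3.8,"y":-1.6,"z":0,"rx":0,"ry":0,"rz":0,"jaw":3},
    {"x":-3.8,"y":-1.6,"z":0,"rx":0,"ry":0,"rz":0,"jaw":3},
  ],
)

```text
clock: 6.8
tool_pos: [0.5026, 0.0337, 0.2015]
eef_rot: [0.356, 0.935, -0.002, -0.002]
contact_force: [1.0, 0.0, -2.1]
opening: 0.434
finger_force: 24.4
```

send_rows(
  motion=[
    {"x":-3.6,"y":-1.5,"z":0,"rx":0,"ry":0,"rz":0,"jaw":3},
    {"x":-3.4,"y":-2,"z":0,"rx":0,"ry":0,"rz":0,"jaw":3},
    {"x":-3.4,"y":-2,"z":0,"rx":0,"ry":0,"rz":0,"jaw":3},
    {"x":-3.4,"y":-2,"z":0,"rx":0,"ry":0,"rz":0,"jaw":3},
    {"x":-3.4,"y":-2,"z":0,"rx":0,"ry":0,"rz":0,"jaw":3},
  ],
)

```text
clock: 7.3
tool_pos: [0.5673, -0.1509, 0.201]
eef_rot: [0.356, 0.935, -0.001, -0.003]
contact_force: [1.3, -0.3, -2.3]
opening: 0.436
finger_force: 24.4
```

send_rows(
  motion=[
    {"x":-3.4,"y":-2,"z":0,"rx":0,"ry":0,"rz":0,"jaw":3},
    {"x":-3.4,"y":-2,"z":0,"rx":0,"ry":0,"rz":0,"jaw":3},
    {"x":-2.4,"y":-1.5,"z":0,"rx":0,"ry":0,"rz":0,"jaw":3},
    {"x":-0.5,"y":-0.3,"z":0,"rx":0,"ry":0,"rz":0,"jaw":3},
    {"x":0,"y":0,"z":0,"rx":0,"ry":0,"rz":0,"jaw":3},
  ],
)

```text
clock: 7.8
tool_pos: [0.6015, -0.2573, 0.2008]
eef_rot: [0.356, 0.934, -0.001, -0.002]
contact_force: [0.1, 1.0, -2.1]
opening: 0.435
finger_force: 24.4
```

send_rows(
  motion=[
    {"x":0,"y":0,"z":0,"rx":0,"ry":0,"rz":-0.1,"jaw":3},
    {"x":0,"y":0,"z":0,"rx":0,"ry":0,"rz":-0.1,"jaw":3},
    {"x":0,"y":0,"z":0,"rx":0,"ry":0,"rz":-0.1,"jaw":3},
    {"x":0,"y":0,"z":0,"rx":0,"ry":0,"rz":-0.1,"jaw":3},
    {"x":0,"y":0,"z":0,"rx":0,"ry":0,"rz":-0.1,"jaw":3},
  ],
)

```text
clock: 8.3
tool_pos: [0.6025, -0.2536, 0.2022]
eef_rot: [0.109, 0.994, 0.0, -0.001]
contact_force: [0.4, -0.4, -2.8]
opening: 0.434
finger_force: 24.4
```

```bash
python3 to.py 2.912  0.6029 -.2611 .08 .6029 -.2611 .034
```

```text
t 8.3 pos [ 0.6025 -0.2536  0.2022] yaw 2.923 q [ 0.75  0.91 -0.86  1.5   0.74  1.09  1.07] open mm 38.2 ff 24.4 F [ 0.4 -0.4 -2.8] tilt z [-0.003  0.001 -1.   ]
rz 0.011
shift cm [-0.21 -0.72 12.22]
shift cm [0.  0.  4.6]
```

send_rows(
  motion=[
    {"x":-0.1,"y":-0.4,"z":3,"rx":0,"ry":0,"rz":0.01,"jaw":3},
    {"x":-0.1,"y":-0.3,"z":3,"rx":0,"ry":0,"rz":0,"jaw":3},
    {"x":0,"y":0,"z":3,"rx":0,"ry":0,"rz":0,"jaw":3},
    {"x":0,"y":0,"z":3,"rx":0,"ry":0,"rz":0,"jaw":3},
    {"x":0,"y":0,"z":1.4,"rx":0,"ry":0,"rz":0,"jaw":3},
  ],
)

```text
clock: 8.8
tool_pos: [0.6013, -0.261, 0.0657]
eef_rot: [0.116, 0.993, 0.001, -0.003]
contact_force: [-0.1, -0.2, -2.8]
opening: 0.432
finger_force: 24.4
```

```bash
python3 to.py 2.912 .6029 -.2611 .034; python3 - <<'E'
from ov import *
import json
P=json.load(open("P.json"))
T=snapshot("top");S=snapshot("side");L=shapes(P)
cv2.imwrite("pics/g2.png",np.hstack([panel(T,T["img"][:,:,::-1].copy(),(355,105,80,80),5,L),panel(S,S["img"][:,:,::-1].copy(),(360,190,80,80),5,L)]))
E
```

```text
t 8.8 pos [ 0.6013 -0.261   0.0657] yaw 2.908 q [ 0.72  1.07 -0.76  1.56  0.89  0.89  0.96] open mm 38.0 ff 24.4 F [-0.1 -0.2 -2.8] tilt z [-0.006  0.002 -1.   ]
rz -0.004
shift cm [-0.16  0.03  3.17]
```

View pics/g2.png

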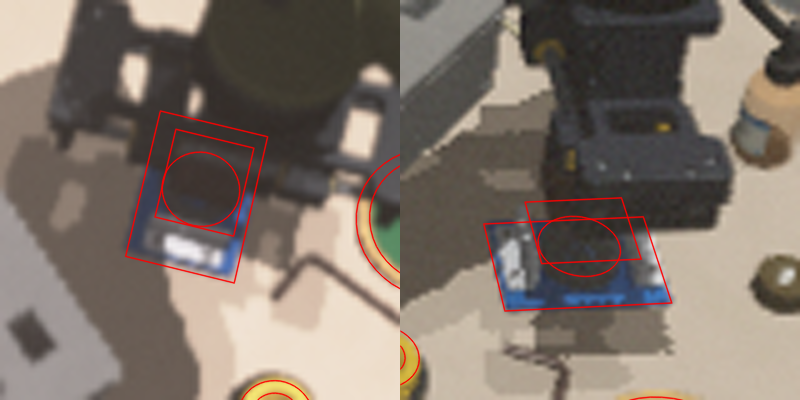

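The held anvil is over the holder, centred between the cheeks. Lowering slowly.

send_rows(
  motion=[
    {"x":-0.15,"y":0,"z":0.6,"rx":0,"ry":0,"rz":0,"jaw":3},
    {"x":0,"y":0,"z":0.6,"rx":0,"ry":0,"rz":0,"jaw":3},
    {"x":0,"y":0,"z":0.5,"rx":0,"ry":0,"rz":0,"jaw":3},
    {"x":0,"y":0,"z":0.5,"rx":0,"ry":0,"rz":0,"jaw":3},
    {"x":0,"y":0,"z":0.3,"rx":0,"ry":0,"rz":0,"jaw":3},
  ],
)

```text
clock: 9.4
tool_pos: [0.6053, -0.2639, 0.0435]
eef_rot: [0.118, 0.993, -0.0, -0.0]
contact_force: [-0.7, 0.1, -2.8]
opening: 0.437
finger_force: 24.4
```

```bash
python3 to.py 2.912 .6029 -.2611 .034
```

```text
t 9.4 pos [ 0.6053 -0.2639  0.0435] yaw 2.905 q [ 0.71  1.11 -0.74  1.55  0.92  0.86  0.95] open mm 38.4 ff 24.4 F [-0.7  0.1 -2.8] tilt z [-0. -0. -1.]
rz -0.007
shift cm [0.3  0.22 0.95]
```

send_rows(
  motion=[
    {"x":0.25,"y":0.2,"z":0,"rx":0,"ry":0,"rz":0,"jaw":3},
    {"x":0,"y":0,"z":0.3,"rx":0,"ry":0,"rz":0,"jaw":3},
    {"x":0,"y":0,"z":0.2,"rx":0,"ry":0,"rz":0,"jaw":3},
    {"x":0,"y":0,"z":0.2,"rx":0,"ry":0,"rz":0,"jaw":3},
    {"x":0,"y":0,"z":0,"rx":0,"ry":0,"rz":0,"jaw":3},
  ],
)

```text
clock: 9.9
tool_pos: [0.6035, -0.2614, 0.0365]
eef_rot: [0.118, 0.993, -0.0, 0.0]
contact_force: [-0.4, 0.0, -1.9]
opening: 0.435
finger_force: 24.4
```

```bash
python3 to.py 2.912 .6029 -.2611 .034
```

```text
t 9.9 pos [ 0.6035 -0.2614  0.0365] yaw 2.905 q [ 0.7   1.11 -0.73  1.56  0.93  0.84  0.93] open mm 38.3 ff 24.4 F [-0.4  0.  -1.9] tilt z [ 0. -0. -1.]
rz -0.007
shift cm [0.07 0.01 0.25]
```

send_rows(
  motion=[
    {"x":0,"y":0,"z":0.1,"rx":0,"ry":0,"rz":0,"jaw":3},
    {"x":0,"y":0,"z":0.1,"rx":0,"ry":0,"rz":0,"jaw":3},
    {"x":0,"y":0,"z":0.05,"rx":0,"ry":0,"rz":0,"jaw":3},
    {"x":0,"y":0,"z":0,"rx":0,"ry":0,"rz":0,"jaw":3},
    {"x":0,"y":0,"z":0,"rx":0,"ry":0,"rz":0,"jaw":3},
  ],
)

```text
clock: 10.4
tool_pos: [0.6036, -0.2613, 0.0343]
eef_rot: [0.118, 0.993, -0.0, 0.0]
contact_force: [-0.1, 0.8, -1.4]
opening: 0.434
finger_force: 24.4
```

send_rows(
  motion=[
    {"x":0,"y":0,"z":0.05,"rx":0,"ry":0,"rz":0,"jaw":3},
    {"x":0,"y":0,"z":0.05,"rx":0,"ry":0,"rz":0,"jaw":3},
    {"x":0,"y":0,"z":0,"rx":0,"ry":0,"rz":0,"jaw":3},
    {"x":0,"y":0,"z":0,"rx":0,"ry":0,"rz":0,"jaw":3},
    {"x":0,"y":0,"z":0,"rx":0,"ry":0,"rz":0,"jaw":3},
  ],
)

```text
clock: 10.9
tool_pos: [0.6038, -0.2613, 0.0342]
eef_rot: [0.118, 0.993, -0.0, 0.0]
contact_force: [-1.2, 0.6, 5.2]
opening: 0.435
finger_force: 24.4
```

Seated: the floor pushes back at TCP z 0.034, as expected. Release and lift.

send_rows(
  motion=[
    {"x":0,"y":0,"z":0,"rx":0,"ry":0,"rz":0,"jaw":4.2},
    {"x":0,"y":0,"z":0,"rx":0,"ry":0,"rz":0,"jaw":4.8},
    {"x":0,"y":0,"z":0,"rx":0,"ry":0,"rz":0,"jaw":5.5},
    {"x":0,"y":0,"z":0,"rx":0,"ry":0,"rz":0,"jaw":6},
    {"x":0,"y":0,"z":-1,"rx":0,"ry":0,"rz":0,"jaw":6},
  ],
)

```text
clock: 11.4
tool_pos: [0.6024, -0.2612, 0.0422]
eef_rot: [0.118, 0.993, 0.0, -0.001]
contact_force: [-0.4, -1.2, -0.6]
opening: 0.681
finger_force: 0.0
```

send_rows(
  motion=[
    {"x":0,"y":0,"z":-2,"rx":0,"ry":0,"rz":0,"jaw":6},
    {"x":0,"y":0,"z":-3,"rx":0,"ry":0,"rz":0,"jaw":6},
    {"x":0,"y":0,"z":-4,"rx":0,"ry":0,"rz":0,"jaw":6},
    {"x":0,"y":0,"z":-4,"rx":0,"ry":0,"rz":0,"jaw":6},
    {"x":0,"y":0,"z":-3,"rx":0,"ry":0,"rz":0,"jaw":6},
  ],
)

```text
clock: 11.9
tool_pos: [0.6045, -0.2608, 0.208]
eef_rot: [0.118, 0.993, -0.0, 0.002]
contact_force: [0.2, 0.0, 0.2]
opening: 0.678
finger_force: 0.0
```

```bash
python3 to.py 2.3 .52 0 .2 .3261 .3006 .15
```

```text
t 11.9 pos [ 0.6045 -0.2608  0.208 ] yaw 2.905 q [ 0.76  0.9  -0.86  1.48  0.74  1.1   1.08] open mm 59.7 ff 0.0 F [0.2 0.  0.2] tilt z [ 0.004 -0.001 -1.   ]
rz 0.605
shift cm [25.08 11.07  0.8 ]
shift cm [35.33  5.57  5.  ]
```

send_rows(
  motion=[
    {"x":0,"y":0,"z":0,"rx":0,"ry":0,"rz":0.12,"jaw":6},
    {"x":0,"y":0,"z":0,"rx":0,"ry":0,"rz":0.12,"jaw":6},
    {"x":0,"y":0,"z":0,"rx":0,"ry":0,"rz":0.12,"jaw":6},
    {"x":0,"y":0,"z":0,"rx":0,"ry":0,"rz":0.12,"jaw":6},
    {"x":0,"y":0,"z":0,"rx":0,"ry":0,"rz":0.12,"jaw":6},
  ],
)

```text
clock: 12.4
tool_pos: [0.6038, -0.2609, 0.2053]
eef_rot: [0.408, 0.913, 0.0, 0.001]
contact_force: [0.3, 0.4, 0.2]
opening: 0.679
finger_force: 0.0
```

send_rows(
  motion=[
    {"x":4.2,"y":1.85,"z":0,"rx":0,"ry":0,"rz":0,"jaw":6},
    {"x":4.2,"y":1.85,"z":0,"rx":0,"ry":0,"rz":0,"jaw":6},
    {"x":4.2,"y":1.85,"z":0,"rx":0,"ry":0,"rz":0,"jaw":6},
    {"x":4.2,"y":1.85,"z":0,"rx":0,"ry":0,"rz":0,"jaw":6},
    {"x":4.2,"y":1.85,"z":0,"rx":0,"ry":0,"rz":0,"jaw":6},
  ],
)

```text
clock: 12.9
tool_pos: [0.5311, -0.0414, 0.2051]
eef_rot: [0.406, 0.914, 0.001, 0.001]
contact_force: [0.0, 0.1, -0.8]
opening: 0.678
finger_force: 0.0
```

send_rows(
  motion=[
    {"x":4.2,"y":1.85,"z":0,"rx":0,"ry":0,"rz":0,"jaw":6},
    {"x":4.4,"y":0.7,"z":0.5,"rx":0,"ry":0,"rz":0,"jaw":6},
    {"x":4.4,"y":0.7,"z":0.5,"rx":0,"ry":0,"rz":0,"jaw":6},
    {"x":4.4,"y":0.7,"z":0.5,"rx":0,"ry":0,"rz":0,"jaw":6},
    {"x":4.4,"y":0.7,"z":0.5,"rx":0,"ry":0,"rz":0,"jaw":6},
  ],
)

```text
clock: 13.4
tool_pos: [0.4193, 0.1515, 0.1846]
eef_rot: [0.406, 0.914, 0.001, 0.001]
contact_force: [-0.4, 0.1, -0.8]
opening: 0.681
finger_force: 0.0
```

send_rows(
  motion=[
    {"x":4.4,"y":0.7,"z":0.5,"rx":0,"ry":0,"rz":0,"jaw":6},
    {"x":4.4,"y":0.7,"z":0.5,"rx":0,"ry":0,"rz":0,"jaw":6},
    {"x":4.4,"y":0.7,"z":0.5,"rx":0,"ry":0,"rz":0,"jaw":6},
    {"x":4,"y":0.7,"z":0.5,"rx":0,"ry":0,"rz":0,"jaw":6},
    {"x":0,"y":0,"z":0,"rx":0,"ry":0,"rz":0,"jaw":6},
  ],
)

```text
clock: 13.9
tool_pos: [0.3219, 0.3035, 0.1648]
eef_rot: [0.401, 0.916, 0.004, -0.001]
contact_force: [0.6, -0.7, 0.3]
opening: 0.678
finger_force: 0.0
```

```bash
python3 to.py 2.3 .3261 .3006 .07 .3261 .3006 .03
```

```text
t 13.9 pos [0.3219 0.3035 0.1648] yaw 2.317 q [-0.52  0.66 -0.53  2.18  0.72  0.48 -0.87] open mm 59.7 ff 0.0 F [ 0.6 -0.7  0.3] tilt z [ 0.     0.008 -1.   ]
rz 0.017
shift cm [-0.49  0.12  9.48]
shift cm [0. 0. 4.]
```

send_rows(
  motion=[
    {"x":-0.4,"y":0.1,"z":2.5,"rx":0,"ry":0,"rz":0.017,"jaw":6},
    {"x":0,"y":0,"z":2.5,"rx":0,"ry":0,"rz":0,"jaw":6},
    {"x":0,"y":0,"z":2.5,"rx":0,"ry":0,"rz":0,"jaw":6},
    {"x":0,"y":0,"z":2,"rx":0,"ry":0,"rz":0,"jaw":6},
    {"x":0,"y":0,"z":0,"rx":0,"ry":0,"rz":0,"jaw":6},
  ],
)

```text
clock: 14.4
tool_pos: [0.329, 0.2936, 0.0676]
eef_rot: [0.413, 0.911, -0.001, 0.0]
contact_force: [-0.4, 0.3, 0.5]
opening: 0.679
finger_force: 0.0
```

```bash
python3 to.py 2.3 .3261 .3006 .03; python3 - <<'E'
from ov import *
import json
P=json.load(open("P.json"))
T=snapshot("top");S=snapshot("side");L=shapes({'ey':P['ey']})
cv2.imwrite("pics/g3.png",np.hstack([panel(S,S["img"][:,:,::-1].copy(),(225,90,70,70),7,L),panel(T,T["img"][:,:,::-1].copy(),(370,105,43,70),7,shapes({'ho':P['ho']}))]))
E
```

```text
t 14.4 pos [0.329  0.2936 0.0676] yaw 2.289 q [-0.73  0.83 -0.17  2.24  1.01  0.15 -1.13] open mm 59.7 ff 0.0 F [-0.4  0.3  0.5] tilt z [ 0.    -0.002 -1.   ]
rz -0.011
shift cm [0.71 0.25 3.76]
```

View pics/g3.png

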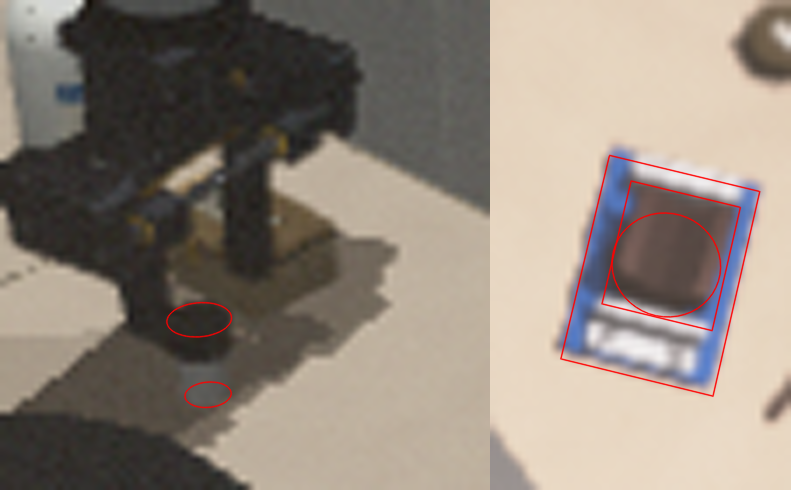

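The anvil sits square between the cheeks, with the groove running cheek to cheek. The eyepiece is where expected, between the open fingers. Correcting the offset and descending.

send_rows(
  motion=[
    {"x":0.7,"y":0.25,"z":0,"rx":0,"ry":0,"rz":-0.011,"jaw":6},
    {"x":0,"y":0,"z":1.2,"rx":0,"ry":0,"rz":0,"jaw":6},
    {"x":0,"y":0,"z":1.2,"rx":0,"ry":0,"rz":0,"jaw":6},
    {"x":0,"y":0,"z":0.9,"rx":0,"ry":0,"rz":0,"jaw":6},
    {"x":0,"y":0,"z":0.4,"rx":0,"ry":0,"rz":0,"jaw":6},
  ],
)

```text
clock: 15.0
tool_pos: [0.3268, 0.3015, 0.0361]
eef_rot: [0.409, 0.913, 0.001, 0.0]
contact_force: [-0.3, -0.8, 0.5]
opening: 0.682
finger_force: 0.0
```

```bash
python3 to.py 2.3 .3261 .3006 .03
```

```text
t 15.0 pos [0.3268 0.3015 0.0361] yaw 2.299 q [-0.8   0.9  -0.07  2.24  1.54  0.06 -1.66] open mm 60.0 ff 0.0 F [-0.3 -0.8  0.5] tilt z [ 0.001  0.001 -1.   ]
rz -0.001
shift cm [-0.02 -0.11  0.61]
```

send_rows(
  motion=[
    {"x":0,"y":-0.1,"z":0,"rx":0,"ry":0,"rz":0,"jaw":5},
    {"x":0,"y":0,"z":0,"rx":0,"ry":0,"rz":0,"jaw":4},
    {"x":0,"y":0,"z":0,"rx":0,"ry":0,"rz":0,"jaw":3.5},
    {"x":0,"y":0,"z":0,"rx":0,"ry":0,"rz":0,"jaw":3},
    {"x":0,"y":0,"z":0,"rx":0,"ry":0,"rz":0,"jaw":2.5},
  ],
  grip_force=15,
)

```text
clock: 15.5
tool_pos: [0.3259, 0.2998, 0.0358]
eef_rot: [0.409, 0.912, -0.0, 0.0]
contact_force: [0.2, 1.1, 3.6]
opening: 0.342
finger_force: 15.0
```

send_rows(
  motion=[
    {"x":0,"y":0,"z":0,"rx":0,"ry":0,"rz":0,"jaw":2.5},
    {"x":0,"y":0,"z":0,"rx":0,"ry":0,"rz":0,"jaw":2.5},
    {"x":0,"y":0,"z":0,"rx":0,"ry":0,"rz":0,"jaw":2.5},
    {"x":0,"y":0,"z":0,"rx":0,"ry":0,"rz":0,"jaw":2.5},
    {"x":0,"y":0,"z":0,"rx":0,"ry":0,"rz":0,"jaw":2.5},
  ],
)

```text
clock: 16.0
tool_pos: [0.3259, 0.2998, 0.0357]
eef_rot: [0.409, 0.913, -0.0, 0.001]
contact_force: [1.0, 0.9, 5.6]
opening: 0.342
finger_force: 15.0
```

```bash
python3 to.py 2.3 .3261 .3006 .19
```

```text
t 16.0 pos [0.3259 0.2998 0.0357] yaw 2.299 q [-0.79  0.9  -0.09  2.24  1.56  0.07 -1.68] open mm 30.1 ff 15.0 F [1.  0.9 5.6] tilt z [ 0.001 -0.001 -1.   ]
rz -0.001
shift cm [  0.04   0.07 -15.43]
```

Opening is 30.1 mm against the nominal 31.5 mm, so I'll lift a little and check the grip.

send_rows(
  motion=[
    {"x":0,"y":0,"z":-0.5,"rx":0,"ry":0,"rz":0,"jaw":2.5},
    {"x":0,"y":0,"z":-1,"rx":0,"ry":0,"rz":0,"jaw":2.5},
    {"x":0,"y":0,"z":-2,"rx":0,"ry":0,"rz":0,"jaw":2.5},
    {"x":0,"y":0,"z":-1.5,"rx":0,"ry":0,"rz":0,"jaw":2.5},
    {"x":0,"y":0,"z":0,"rx":0,"ry":0,"rz":0,"jaw":2.5},
  ],
)

```text
clock: 16.5
tool_pos: [0.3258, 0.2997, 0.0864]
eef_rot: [0.41, 0.912, 0.0, -0.0]
contact_force: [0.3, 1.0, -0.8]
opening: 0.338
finger_force: 15.0
```

```bash
python3 to.py; python3 - <<'E'
from ov import *
S=snapshot("side");p=get_state()["tool_pos"];f=p[2]-.0357
L=[circ(p,.01575,f+.044),circ(p,.0115,f)]
cv2.imwrite("pics/g4.png",panel(S,S["img"][:,:,::-1].copy(),(225,70,70,80),7,L))
E
```

```text
t 16.5 pos [0.3258 0.2997 0.0864] yaw 2.298 q [-0.62  0.8  -0.37  2.22  1.07  0.3  -1.21] open mm 29.7 ff 15.0 F [ 0.3  1.  -0.8] tilt z [ 0.  0. -1.]
```

View pics/g4.png

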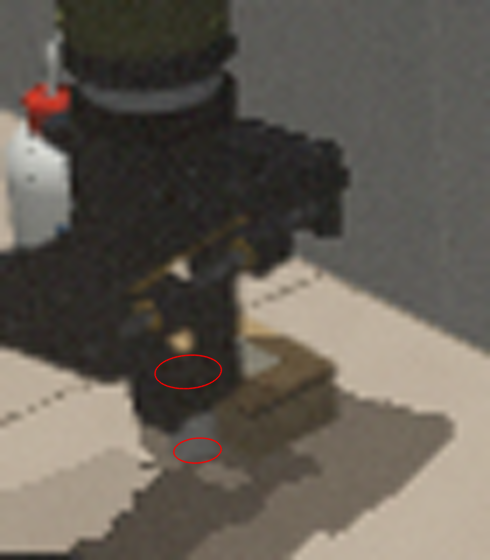

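The eyepiece hangs straight; the foot ellipse at (198,450) matches the tube. Carrying it over to the white socket.

```bash
python3 to.py 2.3 .3258 .2997 .2 .54 -.1 .2 .474 -.4314 .2
```

```text
t 16.6 pos [0.3257 0.2996 0.0856] yaw 2.298 q [-0.62  0.81 -0.37  2.22  1.07  0.3  -1.21] open mm 30.0 ff 15.0 F [ 0.1  0.7 -0.2] tilt z [-0.    -0.001 -1.   ]
rz -0.002
shift cm [ -0.     0.02 -11.44]
shift cm [-44.08 -10.66   0.  ]
shift cm [-20.32 -27.     0.  ]
```

send_rows(
  motion=[
    {"x":0,"y":0,"z":-2.9,"rx":0,"ry":0,"rz":0,"jaw":2.5},
    {"x":0,"y":0,"z":-2.9,"rx":0,"ry":0,"rz":0,"jaw":2.5},
    {"x":0,"y":0,"z":-2.9,"rx":0,"ry":0,"rz":0,"jaw":2.5},
    {"x":-2,"y":-0.5,"z":-2.8,"rx":0,"ry":0,"rz":0,"jaw":2.5},
    {"x":-3.8,"y":-0.9,"z":0,"rx":0,"ry":0,"rz":0,"jaw":2.5},
  ],
)

```text
clock: 17.05
tool_pos: [0.3542, 0.2508, 0.2024]
eef_rot: [0.407, 0.914, 0.003, 0.001]
contact_force: [0.8, 0.2, 0.3]
opening: 0.339
finger_force: 15.0
```

send_rows(
  motion=[
    {"x":-3.8,"y":-0.9,"z":0,"rx":0,"ry":0,"rz":0,"jaw":2.5},
    {"x":-3.8,"y":-0.9,"z":0,"rx":0,"ry":0,"rz":0,"jaw":2.5},
    {"x":-3.8,"y":-0.9,"z":0,"rx":0,"ry":0,"rz":0,"jaw":2.5},
    {"x":-3.8,"y":-0.9,"z":0,"rx":0,"ry":0,"rz":0,"jaw":2.5},
    {"x":-3.8,"y":-0.9,"z":0,"rx":0,"ry":0,"rz":0,"jaw":2.5},
  ],
)

```text
clock: 17.55
tool_pos: [0.4468, 0.0736, 0.1995]
eef_rot: [0.409, 0.913, -0.001, -0.0]
contact_force: [0.9, 0.5, -1.1]
opening: 0.341
finger_force: 15.0
```

send_rows(
  motion=[
    {"x":-3.8,"y":-0.9,"z":0,"rx":0,"ry":0,"rz":0,"jaw":2.5},
    {"x":-3.8,"y":-0.9,"z":0,"rx":0,"ry":0,"rz":0,"jaw":2.5},
    {"x":-3.8,"y":-0.9,"z":0,"rx":0,"ry":0,"rz":0,"jaw":2.5},
    {"x":-3.8,"y":-0.9,"z":0,"rx":0,"ry":0,"rz":0,"jaw":2.5},
    {"x":-3.8,"y":-0.9,"z":0,"rx":0,"ry":0,"rz":0,"jaw":2.5},
  ],
)

```text
clock: 18.05
tool_pos: [0.5395, -0.0982, 0.1993]
eef_rot: [0.409, 0.912, -0.002, -0.0]
contact_force: [1.1, -0.1, -0.7]
opening: 0.34
finger_force: 15.0
```

send_rows(
  motion=[
    {"x":-2.3,"y":-3,"z":0,"rx":0,"ry":0,"rz":0,"jaw":2.5},
    {"x":-2.3,"y":-3,"z":0,"rx":0,"ry":0,"rz":0,"jaw":2.5},
    {"x":-2.3,"y":-3,"z":0,"rx":0,"ry":0,"rz":0,"jaw":2.5},
    {"x":-2.3,"y":-3,"z":0,"rx":0,"ry":0,"rz":0,"jaw":2.5},
    {"x":-2.3,"y":-3,"z":0,"rx":0,"ry":0,"rz":0,"jaw":2.5},
  ],
)

```text
clock: 18.55
tool_pos: [0.503, -0.2836, 0.1994]
eef_rot: [0.409, 0.913, -0.002, -0.001]
contact_force: [1.1, -0.1, -0.4]
opening: 0.336
finger_force: 15.0
```

send_rows(
  motion=[
    {"x":-2.3,"y":-3,"z":0,"rx":0,"ry":0,"rz":0,"jaw":2.5},
    {"x":-2.3,"y":-3,"z":0,"rx":0,"ry":0,"rz":0,"jaw":2.5},
    {"x":-2.3,"y":-3,"z":0,"rx":0,"ry":0,"rz":0,"jaw":2.5},
    {"x":-1.6,"y":-2.5,"z":0,"rx":0,"ry":0,"rz":0,"jaw":2.5},
    {"x":0,"y":0,"z":0,"rx":0,"ry":0,"rz":0,"jaw":2.5},
  ],
)

```text
clock: 19.05
tool_pos: [0.4712, -0.428, 0.1985]
eef_rot: [0.413, 0.911, -0.004, -0.001]
contact_force: [0.1, -0.7, -1.2]
opening: 0.342
finger_force: 15.0
```

```bash
python3 to.py 2.3 .474 -.4314 .08 .474 -.4314 .042
```

```text
t 19.1 pos [ 0.4712 -0.428   0.1985] yaw 2.29 q [ 1.07  0.87 -0.81  1.56  0.71  1.02  0.78] open mm 30.1 ff 15.0 F [ 0.1 -0.7 -1.2] tilt z [-0.005 -0.005 -1.   ]
rz -0.01
shift cm [-0.44 -0.02 11.85]
shift cm [0.  0.  3.8]
```

send_rows(
  motion=[
    {"x":-0.4,"y":0,"z":3,"rx":0,"ry":0,"rz":-0.01,"jaw":2.5},
    {"x":0,"y":0,"z":3,"rx":0,"ry":0,"rz":0,"jaw":2.5},
    {"x":0,"y":0,"z":3,"rx":0,"ry":0,"rz":0,"jaw":2.5},
    {"x":0,"y":0,"z":2.8,"rx":0,"ry":0,"rz":0,"jaw":2.5},
    {"x":0,"y":0,"z":0,"rx":0,"ry":0,"rz":0,"jaw":2.5},
  ],
)

```text
clock: 19.55
tool_pos: [0.4745, -0.4228, 0.0784]
eef_rot: [0.403, 0.915, -0.001, -0.004]
contact_force: [-1.4, 0.0, -1.5]
opening: 0.339
finger_force: 15.0
```

```bash
python3 to.py 2.3 .474 -.4314 .042; python3 - <<'E'
from ov import *
import json
P=json.load(open("P.json"));p=get_state()["tool_pos"];f=p[2]-.0357
T=snapshot("top");S=snapshot("side");L=shapes({'wh':P['wh']})+[circ(p,.0115,f)]
cv2.imwrite("pics/g5.png",np.hstack([panel(S,S["img"][:,:,::-1].copy(),(345,260,70,75),5,L),panel(T,T["img"][:,:,::-1].copy(),(420,150,70,75),5,L)]))
E
```

```text
t 19.6 pos [ 0.4745 -0.4228  0.0784] yaw 2.311 q [ 1.02  1.02 -0.71  1.62  0.85  0.84  0.68] open mm 29.8 ff 15.0 F [-1.4  0.  -1.5] tilt z [-0.009  0.002 -1.   ]
rz 0.011
shift cm [-0.61 -0.61  3.64]
```

View pics/g5.png

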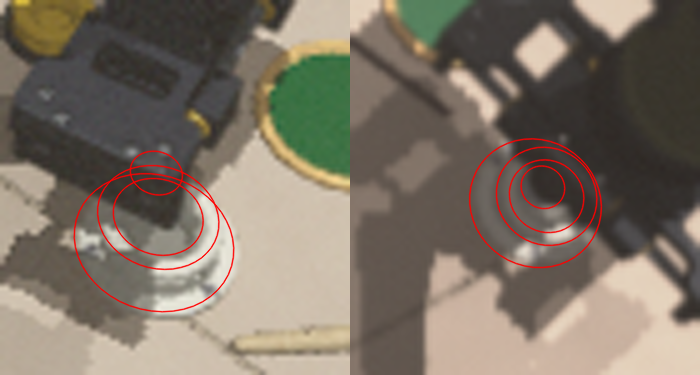

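The eyepiece hangs just above the white socket, 9 mm off in y, which matches the measured TCP. Correcting before lowering.

send_rows(
  motion=[
    {"x":-0.6,"y":-0.6,"z":0,"rx":0,"ry":0,"rz":0.01,"jaw":2.5},
    {"x":0,"y":0,"z":0,"rx":0,"ry":0,"rz":0,"jaw":2.5},
    {"x":0,"y":0,"z":0.8,"rx":0,"ry":0,"rz":0,"jaw":2.5},
    {"x":0,"y":0,"z":0.8,"rx":0,"ry":0,"rz":0,"jaw":2.5},
    {"x":0,"y":0,"z":0,"rx":0,"ry":0,"rz":0,"jaw":2.5},
  ],
)

```text
clock: 20.15
tool_pos: [0.4759, -0.4333, 0.0663]
eef_rot: [0.409, 0.913, -0.001, -0.001]
contact_force: [-0.2, 0.6, -0.4]
opening: 0.34
finger_force: 15.0
```

```bash
python3 to.py 2.3 .474 -.4322 .042
```

```text
t 20.1 pos [ 0.4759 -0.4333  0.0663] yaw 2.299 q [ 1.03  1.04 -0.7   1.61  0.86  0.83  0.68] open mm 29.9 ff 15.0 F [-0.2  0.6 -0.4] tilt z [-0.002 -0.001 -1.   ]
rz -0.001
shift cm [ 0.21 -0.07  2.43]
```

send_rows(
  motion=[
    {"x":0.2,"y":-0.1,"z":0,"rx":0,"ry":0,"rz":0,"jaw":2.5},
    {"x":0,"y":0,"z":0.5,"rx":0,"ry":0,"rz":0,"jaw":2.5},
    {"x":0,"y":0,"z":0.5,"rx":0,"ry":0,"rz":0,"jaw":2.5},
    {"x":0,"y":0,"z":0.4,"rx":0,"ry":0,"rz":0,"jaw":2.5},
    {"x":0,"y":0,"z":0.2,"rx":0,"ry":0,"rz":0,"jaw":2.5},
  ],
)

```text
clock: 20.65
tool_pos: [0.4745, -0.4327, 0.051]
eef_rot: [0.409, 0.913, -0.001, -0.0]
contact_force: [-0.3, -0.2, -0.5]
opening: 0.34
finger_force: 15.0
```

```bash
python3 to.py 2.3 .474 -.4322 .042
```

```text
t 20.6 pos [ 0.4745 -0.4327  0.051 ] yaw 2.299 q [ 1.02  1.06 -0.69  1.62  0.89  0.8   0.66] open mm 29.9 ff 15.0 F [-0.3 -0.2 -0.5] tilt z [-0.001 -0.001 -1.   ]
rz -0.001
shift cm [ 0.08 -0.    0.9 ]
```

send_rows(
  motion=[
    {"x":0,"y":0,"z":0.3,"rx":0,"ry":0,"rz":0,"jaw":2.5},
    {"x":0,"y":0,"z":0.3,"rx":0,"ry":0,"rz":0,"jaw":2.5},
    {"x":0,"y":0,"z":0.2,"rx":0,"ry":0,"rz":0,"jaw":2.5},
    {"x":0,"y":0,"z":0,"rx":0,"ry":0,"rz":0,"jaw":2.5},
    {"x":0,"y":0,"z":0,"rx":0,"ry":0,"rz":0,"jaw":2.5},
  ],
)

```text
clock: 21.15
tool_pos: [0.4745, -0.4332, 0.0435]
eef_rot: [0.409, 0.912, -0.001, 0.0]
contact_force: [-0.0, -1.8, -1.3]
opening: 0.341
finger_force: 15.0
```

send_rows(
  motion=[
    {"x":0,"y":0,"z":0.1,"rx":0,"ry":0,"rz":0,"jaw":2.5},
    {"x":0,"y":0,"z":0.1,"rx":0,"ry":0,"rz":0,"jaw":2.5},
    {"x":0,"y":0,"z":0.05,"rx":0,"ry":0,"rz":0,"jaw":2.5},
    {"x":0,"y":0,"z":0,"rx":0,"ry":0,"rz":0,"jaw":2.5},
    {"x":0,"y":0,"z":0,"rx":0,"ry":0,"rz":0,"jaw":2.5},
  ],
)

```text
clock: 21.65
tool_pos: [0.475, -0.4335, 0.0418]
eef_rot: [0.409, 0.912, -0.001, 0.001]
contact_force: [-0.9, -2.3, 5.8]
opening: 0.338
finger_force: 15.0
```

Fully down at z 0.0418, as expected. Release.

send_rows(
  motion=[
    {"x":0,"y":0,"z":0,"rx":0,"ry":0,"rz":0,"jaw":3.4},
    {"x":0,"y":0,"z":0,"rx":0,"ry":0,"rz":0,"jaw":4},
    {"x":0,"y":0,"z":0,"rx":0,"ry":0,"rz":0,"jaw":4.8},
    {"x":0,"y":0,"z":0,"rx":0,"ry":0,"rz":0,"jaw":5.5},
    {"x":0,"y":0,"z":-1,"rx":0,"ry":0,"rz":0,"jaw":6},
  ],
)

```text
clock: 22.15
tool_pos: [0.4738, -0.4321, 0.0501]
eef_rot: [0.409, 0.913, -0.0, -0.001]
contact_force: [-0.1, 0.8, 0.8]
opening: 0.677
finger_force: 0.0
```

send_rows(
  motion=[
    {"x":0,"y":0,"z":-2,"rx":0,"ry":0,"rz":0,"jaw":6},
    {"x":0,"y":0,"z":-3,"rx":0,"ry":0,"rz":0,"jaw":6},
    {"x":0,"y":0,"z":-4,"rx":0,"ry":0,"rz":0,"jaw":6},
    {"x":0,"y":0,"z":-4,"rx":0,"ry":0,"rz":0,"jaw":6},
    {"x":0,"y":0,"z":-2,"rx":0,"ry":0,"rz":0,"jaw":6},
  ],
)

```text
clock: 22.65
tool_pos: [0.4768, -0.4328, 0.207]
eef_rot: [0.409, 0.913, -0.001, 0.004]
contact_force: [0.1, -0.4, -0.1]
opening: 0.683
finger_force: 0.0
```

```bash
python3 to.py 2.3 .54 -.1 .2 .4597 -.0003 .15
```

```text
t 22.6 pos [ 0.4768 -0.4328  0.207 ] yaw 2.299 q [ 1.08  0.87 -0.82  1.54  0.71  1.04  0.8 ] open mm 60.1 ff 0.0 F [ 0.1 -0.4 -0.1] tilt z [ 0.006 -0.005 -1.   ]
rz -0.001
shift cm [20.6  26.88  0.7 ]
shift cm [12.78  0.65  5.  ]
```

send_rows(
  motion=[
    {"x":2.3,"y":3,"z":0.1,"rx":0,"ry":0,"rz":0,"jaw":5},
    {"x":2.3,"y":3,"z":0.1,"rx":0,"ry":0,"rz":0,"jaw":5},
    {"x":2.3,"y":3,"z":0.1,"rx":0,"ry":0,"rz":0,"jaw":5},
    {"x":2.3,"y":3,"z":0.1,"rx":0,"ry":0,"rz":0,"jaw":5},
    {"x":2.3,"y":3,"z":0.1,"rx":0,"ry":0,"rz":0,"jaw":5},
  ],
)

```text
clock: 23.15
tool_pos: [0.5108, -0.2454, 0.1978]
eef_rot: [0.409, 0.913, -0.001, 0.001]
contact_force: [0.5, 0.4, 0.2]
opening: 0.57
finger_force: 0.0
```

send_rows(
  motion=[
    {"x":2.3,"y":3,"z":0,"rx":0,"ry":0,"rz":0,"jaw":5},
    {"x":2.3,"y":3,"z":0,"rx":0,"ry":0,"rz":0,"jaw":5},
    {"x":2.3,"y":3,"z":0,"rx":0,"ry":0,"rz":0,"jaw":5},
    {"x":2.3,"y":3,"z":0,"rx":0,"ry":0,"rz":0,"jaw":5},
    {"x":3.2,"y":0.2,"z":0.5,"rx":0,"ry":0,"rz":0,"jaw":5},
  ],
)

```text
clock: 23.65
tool_pos: [0.5227, -0.0687, 0.1932]
eef_rot: [0.408, 0.913, 0.002, 0.003]
contact_force: [0.2, 0.0, -0.1]
opening: 0.567
finger_force: 0.0
```

send_rows(
  motion=[
    {"x":3.2,"y":0.2,"z":1,"rx":0,"ry":0,"rz":0,"jaw":5},
    {"x":3.2,"y":0.2,"z":1,"rx":0,"ry":0,"rz":0,"jaw":5},
    {"x":3,"y":0,"z":1,"rx":0,"ry":0,"rz":0,"jaw":5},
    {"x":0,"y":0,"z":1,"rx":0,"ry":0,"rz":0.14,"jaw":5},
    {"x":0,"y":0,"z":1,"rx":0,"ry":0,"rz":0.14,"jaw":5},
  ],
)

```text
clock: 24.15
tool_pos: [0.4594, 0.0008, 0.1418]
eef_rot: [0.534, 0.846, -0.0, 0.001]
contact_force: [0.5, -0.5, -0.5]
opening: 0.565
finger_force: 0.0
```

send_rows(
  motion=[
    {"x":0,"y":0,"z":1,"rx":0,"ry":0,"rz":0.14,"jaw":5},
    {"x":0,"y":0,"z":1,"rx":0,"ry":0,"rz":0,"jaw":5},
    {"x":0,"y":0,"z":1,"rx":0,"ry":0,"rz":0,"jaw":5},
    {"x":0,"y":0,"z":1,"rx":0,"ry":0,"rz":0,"jaw":5},
    {"x":0,"y":0,"z":0,"rx":0,"ry":0,"rz":0,"jaw":5},
  ],
)

```text
clock: 24.65
tool_pos: [0.4589, -0.0005, 0.0997]
eef_rot: [0.589, 0.808, -0.001, -0.0]
contact_force: [-1.0, -0.0, -0.2]
opening: 0.57
finger_force: 0.0
```

```bash
python3 to.py 1.87 .4597 -.0003 .07 .4597 -.0003 .024
```

```text
t 24.6 pos [ 0.4589 -0.0005  0.0997] yaw 1.882 q [ 0.15  0.79 -0.41  2.17  0.91  0.37 -0.72] open mm 50.1 ff 0.0 F [-1.  -0.  -0.2] tilt z [-0.001 -0.002 -1.   ]
rz 0.012
shift cm [-0.01  0.08  2.97]
shift cm [0.  0.  4.6]
```

send_rows(
  motion=[
    {"x":0,"y":0.1,"z":2,"rx":0,"ry":0,"rz":0,"jaw":5},
    {"x":0,"y":0,"z":2,"rx":0,"ry":0,"rz":0,"jaw":5},
    {"x":0,"y":0,"z":1.5,"rx":0,"ry":0,"rz":0,"jaw":5},
    {"x":0,"y":0,"z":1,"rx":0,"ry":0,"rz":0,"jaw":5},
    {"x":0,"y":0,"z":0.6,"rx":0,"ry":0,"rz":0,"jaw":5},
  ],
  grip_force=12,
)

```text
clock: 25.15
tool_pos: [0.4603, -0.0001, 0.0289]
eef_rot: [0.589, 0.808, -0.001, 0.0]
contact_force: [-0.8, -0.8, -0.5]
opening: 0.565
finger_force: 0.0
```

```bash
python3 to.py 1.87 .4597 -.0003 .024
```

```text
t 25.1 pos [ 4.603e-01 -1.000e-04  2.890e-02] yaw 1.881 q [-0.04  0.92 -0.11  2.19  1.16  0.09 -0.95] open mm 49.7 ff 0.0 F [-0.8 -0.8 -0.5] tilt z [-0.    -0.001 -1.   ]
rz 0.011
shift cm [ 0.   -0.07  0.49]
```

send_rows(
  motion=[
    {"x":0,"y":-0.05,"z":0.3,"rx":0,"ry":0,"rz":0,"jaw":5},
    {"x":0,"y":0,"z":0.2,"rx":0,"ry":0,"rz":0,"jaw":4},
    {"x":0,"y":0,"z":0,"rx":0,"ry":0,"rz":0,"jaw":3},
    {"x":0,"y":0,"z":0,"rx":0,"ry":0,"rz":0,"jaw":2.2},
    {"x":0,"y":0,"z":0,"rx":0,"ry":0,"rz":0,"jaw":1.8},
  ],
)

```text
clock: 25.65
tool_pos: [0.4599, -0.0006, 0.0247]
eef_rot: [0.59, 0.807, -0.0, 0.001]
contact_force: [0.2, 0.8, 0.5]
opening: 0.227
finger_force: 0.0
```

send_rows(
  motion=[
    {"x":0,"y":0,"z":0,"rx":0,"ry":0,"rz":0,"jaw":1.4},
    {"x":0,"y":0,"z":0,"rx":0,"ry":0,"rz":0,"jaw":1.2},
    {"x":0,"y":0,"z":0,"rx":0,"ry":0,"rz":0,"jaw":1.2},
    {"x":0,"y":0,"z":0,"rx":0,"ry":0,"rz":0,"jaw":1.2},
    {"x":0,"y":0,"z":0,"rx":0,"ry":0,"rz":0,"jaw":1.2},
  ],
)

```text
clock: 26.15
tool_pos: [0.4599, -0.0006, 0.0245]
eef_rot: [0.59, 0.807, -0.001, 0.001]
contact_force: [2.0, 1.0, 1.9]
opening: 0.199
finger_force: 12.0
```

```bash
python3 to.py 1.87 .4597 -.0003 .2
```

```text
t 26.1 pos [ 0.4599 -0.0006  0.0245] yaw 1.879 q [-0.05  0.93 -0.08  2.19  1.21  0.07 -1.  ] open mm 17.6 ff 12.0 F [2.  1.  1.9] tilt z [ 0.    -0.002 -1.   ]
rz 0.009
shift cm [ 3.000e-02 -1.000e-02 -1.755e+01]
```

send_rows(
  motion=[
    {"x":0,"y":0,"z":-1,"rx":0,"ry":0,"rz":0,"jaw":1.2},
    {"x":0,"y":0,"z":-3,"rx":0,"ry":0,"rz":0,"jaw":1.2},
    {"x":0,"y":0,"z":-4,"rx":0,"ry":0,"rz":0,"jaw":1.2},
    {"x":0,"y":0,"z":-4,"rx":0,"ry":0,"rz":0,"jaw":1.2},
    {"x":0,"y":0,"z":-4,"rx":0,"ry":0,"rz":0,"jaw":1.2},
  ],
)

```text
clock: 26.65
tool_pos: [0.4588, -0.0006, 0.1858]
eef_rot: [0.59, 0.807, -0.001, -0.0]
contact_force: [0.8, -0.2, -0.1]
opening: 0.199
finger_force: 12.0
```

send_rows(
  motion=[
    {"x":0,"y":0,"z":-1,"rx":0,"ry":0,"rz":0.12,"jaw":1.2},
    {"x":0,"y":0,"z":0,"rx":0,"ry":0,"rz":0.12,"jaw":1.2},
    {"x":0,"y":0,"z":0,"rx":0,"ry":0,"rz":0.12,"jaw":1.2},
    {"x":0,"y":0,"z":0,"rx":0,"ry":0,"rz":0.12,"jaw":1.2},
    {"x":0,"y":0,"z":0,"rx":0,"ry":0,"rz":0.12,"jaw":1.2},
  ],
)

```text
clock: 27.15
tool_pos: [0.4592, -0.0005, 0.1943]
eef_rot: [0.804, 0.595, -0.001, 0.001]
contact_force: [-0.5, 0.9, -0.6]
opening: 0.198
finger_force: 12.0
```

```bash
python3 to.py 1.27 .53 -.12 .2 .4744 -.3003 .2
```

```text
t 27.1 pos [ 0.4592 -0.0005  0.1943] yaw 1.274 q [ 0.23  0.61 -0.52  2.1   0.56  0.57 -0.99] open mm 17.4 ff 12.0 F [-0.5  0.9 -0.6] tilt z [-0.001 -0.002 -1.   ]
rz 0.004
shift cm [-9.31 10.3  -0.57]
shift cm [-18.87   0.03   0.  ]
```

send_rows(
  motion=[
    {"x":-2.3,"y":2.6,"z":-0.1,"rx":0,"ry":0,"rz":0,"jaw":1.2},
    {"x":-2.3,"y":2.6,"z":-0.1,"rx":0,"ry":0,"rz":0,"jaw":1.2},
    {"x":-2.3,"y":2.6,"z":-0.1,"rx":0,"ry":0,"rz":0,"jaw":1.2},
    {"x":-2.3,"y":2.5,"z":-0.1,"rx":0,"ry":0,"rz":0,"jaw":1.2},
    {"x":-3.8,"y":0,"z":0,"rx":0,"ry":0,"rz":0,"jaw":1.2},
  ],
)

```text
clock: 27.65
tool_pos: [0.5244, -0.1543, 0.1988]
eef_rot: [0.802, 0.597, 0.002, 0.001]
contact_force: [-0.3, 0.6, 0.2]
opening: 0.195
finger_force: 12.0
```

send_rows(
  motion=[
    {"x":-3.8,"y":0,"z":0,"rx":0,"ry":0,"rz":0,"jaw":1.2},
    {"x":-3.8,"y":0,"z":0,"rx":0,"ry":0,"rz":0,"jaw":1.2},
    {"x":-3.8,"y":0,"z":0,"rx":0,"ry":0,"rz":0,"jaw":1.2},
    {"x":-3,"y":0,"z":0,"rx":0,"ry":0,"rz":0,"jaw":1.2},
    {"x":-0.7,"y":0,"z":0,"rx":0,"ry":0,"rz":0,"jaw":1.2},
  ],
)

```text
clock: 28.15
tool_pos: [0.4747, -0.3035, 0.198]
eef_rot: [0.804, 0.594, -0.002, 0.0]
contact_force: [-0.2, 0.4, -0.4]
opening: 0.194
finger_force: 12.0
```

send_rows(
  motion=[
    {"x":0,"y":0,"z":3,"rx":0,"ry":0,"rz":0,"jaw":1.2},
    {"x":0,"y":0,"z":3,"rx":0,"ry":0,"rz":0,"jaw":1.2},
    {"x":0,"y":0,"z":3,"rx":0,"ry":0,"rz":0,"jaw":1.2},
    {"x":0,"y":0,"z":3,"rx":0,"ry":0,"rz":0,"jaw":1.2},
    {"x":0,"y":0,"z":0,"rx":0,"ry":0,"rz":0,"jaw":1.2},
  ],
)

```text
clock: 28.65
tool_pos: [0.4753, -0.2968, 0.0758]
eef_rot: [0.802, 0.598, -0.002, -0.003]
contact_force: [-0.0, 0.4, -0.4]
opening: 0.194
finger_force: 12.0
```

```bash
python3 to.py 1.27 .4744 -.3003 .0305
```

```text
t 28.6 pos [ 0.4753 -0.2968  0.0758] yaw 1.281 q [ 0.73  0.9  -0.45  1.87  0.72  0.54 -0.49] open mm 17.0 ff 12.0 F [-0.   0.4 -0.4] tilt z [-0.007  0.002 -1.   ]
rz 0.011
shift cm [-0.36  0.02  4.53]
```

send_rows(
  motion=[
    {"x":-0.2,"y":0,"z":0.9,"rx":0,"ry":0,"rz":0,"jaw":1.2},
    {"x":0,"y":0,"z":0.9,"rx":0,"ry":0,"rz":0,"jaw":1.2},
    {"x":0,"y":0,"z":0.6,"rx":0,"ry":0,"rz":0,"jaw":1.2},
    {"x":0,"y":0,"z":0,"rx":0,"ry":0,"rz":0,"jaw":1.2},
    {"x":0,"y":0,"z":0,"rx":0,"ry":0,"rz":0,"jaw":1.2},
  ],
)

```text
clock: 29.15
tool_pos: [0.4771, -0.3012, 0.0553]
eef_rot: [0.802, 0.597, -0.0, 0.001]
contact_force: [-0.4, -0.1, -0.7]
opening: 0.199
finger_force: 12.0
```

```bash
python3 to.py 1.27 .4744 -.3003 .0305;python3 - <<'E'
from ov import *
import json
P=json.load(open("P.json"));p=get_state()["tool_pos"];f=p[2]-.0245
T=snapshot("top");S=snapshot("side");L=shapes({'br':P['br']})+[circ(p,.006,f)]
cv2.imwrite("pics/g6.png",np.hstack([panel(S,S["img"][:,:,::-1].copy(),(320,220,70,75),5,L),panel(S,S["img"][:,:,::-1].copy(),(345,260,70,75),5,shapes({'wh':P['wh']}))]))
E
```

```text
t 29.1 pos [ 0.4771 -0.3012  0.0553] yaw 1.279 q [ 0.72  0.93 -0.41  1.87  0.75  0.5  -0.51] open mm 17.5 ff 12.0 F [-0.4 -0.1 -0.7] tilt z [ 0.    -0.002 -1.   ]
rz 0.009
shift cm [ 0.01 -0.29  2.48]
```

View pics/g6.png

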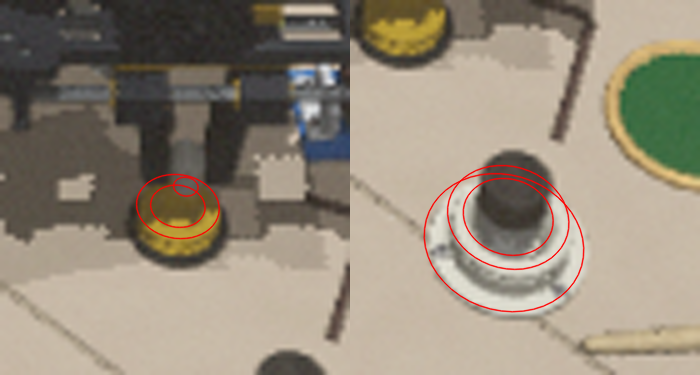

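The eyepiece stands upright in the white socket. The indenter foot is just above the brass bore, 3 mm off in tool y. Correct and lower.

send_rows(
  motion=[
    {"x":0,"y":-0.25,"z":0,"rx":0,"ry":0,"rz":0,"jaw":1.2},
    {"x":0,"y":0,"z":0.6,"rx":0,"ry":0,"rz":0,"jaw":1.2},
    {"x":0,"y":0,"z":0.6,"rx":0,"ry":0,"rz":0,"jaw":1.2},
    {"x":0,"y":0,"z":0.4,"rx":0,"ry":0,"rz":0,"jaw":1.2},
    {"x":0,"y":0,"z":0,"rx":0,"ry":0,"rz":0,"jaw":1.2},
  ],
)

```text
clock: 29.75
tool_pos: [0.474, -0.3002, 0.0381]
eef_rot: [0.802, 0.597, -0.001, -0.0]
contact_force: [-0.3, 0.6, -0.4]
opening: 0.194
finger_force: 12.0
```

```bash
python3 to.py 1.27 .4744 -.3003 .0305
```

```text
t 29.8 pos [ 0.474  -0.3002  0.0381] yaw 1.279 q [ 0.71  0.96 -0.39  1.88  0.77  0.46 -0.54] open mm 17.1 ff 12.0 F [-0.3  0.6 -0.4] tilt z [-0.002 -0.001 -1.   ]
rz 0.009
shift cm [0.   0.04 0.76]
```

send_rows(
  motion=[
    {"x":0,"y":0,"z":0.3,"rx":0,"ry":0,"rz":0,"jaw":1.2},
    {"x":0,"y":0,"z":0.2,"rx":0,"ry":0,"rz":0,"jaw":1.2},
    {"x":0,"y":0,"z":0.2,"rx":0,"ry":0,"rz":0,"jaw":1.2},
    {"x":0,"y":0,"z":0,"rx":0,"ry":0,"rz":0,"jaw":1.2},
    {"x":0,"y":0,"z":0,"rx":0,"ry":0,"rz":0,"jaw":1.2},
  ],
)

```text
clock: 30.25
tool_pos: [0.4745, -0.3005, 0.032]
eef_rot: [0.802, 0.597, -0.001, 0.001]
contact_force: [0.2, -0.4, -1.1]
opening: 0.199
finger_force: 12.0
```

send_rows(
  motion=[
    {"x":0,"y":0,"z":0.05,"rx":0,"ry":0,"rz":0,"jaw":1.2},
    {"x":0,"y":0,"z":0.05,"rx":0,"ry":0,"rz":0,"jaw":1.2},
    {"x":0,"y":0,"z":0.05,"rx":0,"ry":0,"rz":0,"jaw":1.2},
    {"x":0,"y":0,"z":0,"rx":0,"ry":0,"rz":0,"jaw":1.2},
    {"x":0,"y":0,"z":0,"rx":0,"ry":0,"rz":0,"jaw":1.2},
  ],
)

```text
clock: 30.75
tool_pos: [0.4746, -0.3006, 0.0306]
eef_rot: [0.802, 0.597, -0.001, 0.001]
contact_force: [-0.5, -0.2, 0.6]
opening: 0.202
finger_force: 12.0
```

send_rows(
  motion=[
    {"x":0,"y":0,"z":0.05,"rx":0,"ry":0,"rz":0,"jaw":1.2},
    {"x":0,"y":0,"z":0,"rx":0,"ry":0,"rz":0,"jaw":1.2},
    {"x":0,"y":0,"z":0,"rx":0,"ry":0,"rz":0,"jaw":1.2},
    {"x":0,"y":0,"z":0,"rx":0,"ry":0,"rz":0,"jaw":1.2},
    {"x":0,"y":0,"z":0,"rx":0,"ry":0,"rz":0,"jaw":1.2},
  ],
)

```text
clock: 31.25
tool_pos: [0.4747, -0.3006, 0.0304]
eef_rot: [0.802, 0.597, -0.001, 0.001]
contact_force: [-0.5, 0.6, 5.4]
opening: 0.192
finger_force: 12.0
```

Seated on the floor at z 0.0304. Release and rise, then set out for the block.

send_rows(
  motion=[
    {"x":0,"y":0,"z":0,"rx":0,"ry":0,"rz":0,"jaw":2},
    {"x":0,"y":0,"z":0,"rx":0,"ry":0,"rz":0,"jaw":2.6},
    {"x":0,"y":0,"z":0,"rx":0,"ry":0,"rz":0,"jaw":3.2},
    {"x":0,"y":0,"z":0,"rx":0,"ry":0,"rz":0,"jaw":4},
    {"x":0,"y":0,"z":-1,"rx":0,"ry":0,"rz":0,"jaw":4},
  ],
)

```text
clock: 31.75
tool_pos: [0.4736, -0.3001, 0.0392]
eef_rot: [0.802, 0.597, -0.001, -0.0]
contact_force: [-0.0, 0.1, 0.6]
opening: 0.454
finger_force: 0.0
```

send_rows(
  motion=[
    {"x":0,"y":0,"z":-2,"rx":0,"ry":0,"rz":0,"jaw":4},
    {"x":0,"y":0,"z":-3,"rx":0,"ry":0,"rz":0,"jaw":4},
    {"x":0,"y":0,"z":-4,"rx":0,"ry":0,"rz":0,"jaw":4},
    {"x":0,"y":0,"z":-4,"rx":0,"ry":0,"rz":0,"jaw":4},
    {"x":0,"y":0,"z":-3,"rx":0,"ry":0,"rz":0,"jaw":4},
  ],
)

```text
clock: 32.25
tool_pos: [0.4749, -0.3002, 0.203]
eef_rot: [0.802, 0.597, 0.0, 0.002]
contact_force: [0.5, -0.1, 1.0]
opening: 0.452
finger_force: 0.0
```

```bash
python3 to.py 1.27 .54 -.1 .2 .4265 .1201 .15
```

```text
t 32.2 pos [ 0.4749 -0.3002  0.203 ] yaw 1.279 q [ 0.83  0.72 -0.6   1.8   0.56  0.79 -0.35] open mm 39.7 ff 0.0 F [ 0.5 -0.1  1. ] tilt z [ 0.002 -0.002 -1.   ]
rz 0.009
shift cm [21.05  0.29  0.3 ]
shift cm [ 17.66 -17.36   5.  ]
```

send_rows(
  motion=[
    {"x":4.2,"y":0,"z":0,"rx":0,"ry":0,"rz":0,"jaw":8},
    {"x":4.2,"y":0,"z":0,"rx":0,"ry":0,"rz":0,"jaw":8},
    {"x":4.2,"y":0,"z":0,"rx":0,"ry":0,"rz":0,"jaw":8},
    {"x":4.2,"y":0,"z":0,"rx":0,"ry":0,"rz":0,"jaw":8},
    {"x":4.2,"y":0,"z":0,"rx":0,"ry":0,"rz":0,"jaw":8},
  ],
  grip_force=30,
)

```text
clock: 32.75
tool_pos: [0.5351, -0.0975, 0.2004]
eef_rot: [0.802, 0.597, -0.0, 0.001]
contact_force: [1.5, -0.6, -0.2]
opening: 0.882
finger_force: 0.0
```

send_rows(
  motion=[
    {"x":2.8,"y":-2.8,"z":0.6,"rx":0,"ry":0,"rz":0,"jaw":8},
    {"x":2.8,"y":-2.8,"z":0.6,"rx":0,"ry":0,"rz":0,"jaw":8},
    {"x":2.8,"y":-2.8,"z":0.6,"rx":0,"ry":0,"rz":0,"jaw":8},
    {"x":2.8,"y":-2.8,"z":0.6,"rx":0,"ry":0,"rz":0,"jaw":8},
    {"x":2.8,"y":-2.8,"z":0.6,"rx":0,"ry":0,"rz":0,"jaw":8},
  ],
)

```text
clock: 33.25
tool_pos: [0.4404, 0.0765, 0.1698]
eef_rot: [0.802, 0.597, -0.0, 0.001]
contact_force: [0.5, 1.3, 0.4]
opening: 0.908
finger_force: 0.0
```

send_rows(
  motion=[
    {"x":2.8,"y":-2.7,"z":0.6,"rx":0,"ry":0,"rz":0,"jaw":8},
    {"x":0.8,"y":-0.6,"z":0.6,"rx":0,"ry":0,"rz":0.135,"jaw":8},
    {"x":0,"y":0,"z":1,"rx":0,"ry":0,"rz":0.135,"jaw":8},
    {"x":0,"y":0,"z":1,"rx":0,"ry":0,"rz":0.135,"jaw":8},
    {"x":0,"y":0,"z":1,"rx":0,"ry":0,"rz":0.135,"jaw":8},
  ],
)

```text
clock: 33.75
tool_pos: [0.4201, 0.1196, 0.1276]
eef_rot: [0.933, 0.359, 0.0, 0.001]
contact_force: [0.4, -0.4, -1.0]
opening: 0.912
finger_force: 0.0
```

send_rows(
  motion=[
    {"x":0,"y":0,"z":2,"rx":0,"ry":0,"rz":0.135,"jaw":8},
    {"x":0,"y":0,"z":2,"rx":0,"ry":0,"rz":0,"jaw":8},
    {"x":0,"y":0,"z":2,"rx":0,"ry":0,"rz":0,"jaw":8},
    {"x":0,"y":0,"z":0,"rx":0,"ry":0,"rz":0,"jaw":8},
    {"x":0,"y":0,"z":0,"rx":0,"ry":0,"rz":0,"jaw":8},
  ],
)

```text
clock: 34.25
tool_pos: [0.4198, 0.1192, 0.0676]
eef_rot: [0.955, 0.298, -0.0, 0.001]
contact_force: [0.2, 0.1, 0.3]
opening: 0.909
finger_force: 0.0
```

```bash
python3 to.py .6 .4265 .1201 .017
```

```text
t 34.2 pos [0.4198 0.1192 0.0676] yaw 0.604 q [-0.36  0.83 -0.04  2.26  0.49  0.06 -1.84] open mm 80.0 ff 0.0 F [0.2 0.1 0.3] tilt z [-0.    -0.002 -1.   ]
rz 0.004
shift cm [0.6  0.3  5.06]
```

send_rows(
  motion=[
    {"x":0.6,"y":0.3,"z":0,"rx":0,"ry":0,"rz":0,"jaw":8},
    {"x":0,"y":0,"z":0,"rx":0,"ry":0,"rz":0,"jaw":8},
    {"x":0,"y":0,"z":0.7,"rx":0,"ry":0,"rz":0,"jaw":8},
    {"x":0,"y":0,"z":0.7,"rx":0,"ry":0,"rz":0,"jaw":8},
    {"x":0,"y":0,"z":0.6,"rx":0,"ry":0,"rz":0,"jaw":8},
  ],
)

```text
clock: 34.75
tool_pos: [0.4271, 0.12, 0.0475]
eef_rot: [0.955, 0.297, -0.002, 0.001]
contact_force: [-0.2, -0.6, 0.2]
opening: 0.909
finger_force: 0.0
```

```bash
python3 to.py .6 .4265 .1201 .017
```

```text
t 34.8 pos [0.4271 0.12   0.0475] yaw 0.604 q [-0.36  0.88 -0.03  2.24  0.67  0.04 -2.01] open mm 80.0 ff 0.0 F [-0.2 -0.6  0.2] tilt z [-0.003 -0.003 -1.   ]
rz 0.004
shift cm [-0.04 -0.04  3.05]
```

The wrist (q6) is at its lower limit this close in. I'll turn the closing axis tangential and tilt slightly about it, by 0.1 rad, which keeps the pads flat to the disc. That same tilt stays until the block is placed.

send_rows(
  motion=[
    {"x":0,"y":0,"z":-1,"rx":0,"ry":0,"rz":0.11,"jaw":8},
    {"x":0,"y":0,"z":0,"rx":0,"ry":0,"rz":0.11,"jaw":8},
    {"x":0,"y":0,"z":0,"rx":0,"ry":0,"rz":0.11,"jaw":8},
    {"x":0,"y":0,"z":0,"rx":0,"ry":-0.05,"rz":0,"jaw":8},
    {"x":0,"y":0,"z":0,"rx":0,"ry":-0.05,"rz":0,"jaw":8},
  ],
)

```text
clock: 35.25
tool_pos: [0.4268, 0.12, 0.0578]
eef_rot: [0.989, 0.137, -0.052, 0.008]
contact_force: [0.6, -0.4, -0.2]
opening: 0.909
finger_force: 0.0
```

```bash
cat > to2.py <<'E'
import sys
from h import *
from scipy.spatial.transform import Rotation as R
# to2.py yaw tilt x y z ... : remaining turn (tool rotvec) to reach yaw+tilt(about tool y), shifts in target tool axes
s=get_state(); m=R.from_quat(s["eef_rot"]); a=[float(v) for v in sys.argv[1:]]
G=R.from_matrix([[np.cos(a[0]),np.sin(a[0]),0],[np.sin(a[0]),-np.cos(a[0]),0],[0,0,-1]])*R.from_rotvec([0,a[1],0])
print("t",round(s["clock"],1),"pos",np.round(s["tool_pos"],4),"q",np.round(s["q"],2),"open mm",round(s["opening"]*88,1),"ff",s["finger_force"],"F",np.round(s["contact_force"],1),"turn",np.round((m.inv()*G).as_rotvec(),3))
p=np.array(s["tool_pos"])
for g in np.array(a[2:]).reshape(-1,3): print("shift cm",np.round(100*G.inv().apply(g-p),2)); p=g
E
python3 to2.py .274 -.1 .4265 .1201 .018
```

```text
t 35.2 pos [0.4268 0.12   0.0578] q [-0.26  0.86 -0.18  2.14  0.48  0.28 -2.15] open mm 80.0 ff 0.0 F [ 0.6 -0.4 -0.2] turn [0.003 0.006 0.   ]
shift cm [ 0.37 -0.02  3.96]
```

send_rows(
  motion=[
    {"x":0.1,"y":0,"z":1.1,"rx":0,"ry":0,"rz":0,"jaw":8},
    {"x":0.1,"y":0,"z":1.1,"rx":0,"ry":0,"rz":0,"jaw":8},
    {"x":0.1,"y":0,"z":1,"rx":0,"ry":0,"rz":0,"jaw":8},
    {"x":0.1,"y":0,"z":0.4,"rx":0,"ry":0,"rz":0,"jaw":8},
    {"x":0,"y":0,"z":0,"rx":0,"ry":0,"rz":0,"jaw":8},
  ],
)

```text
clock: 35.75
tool_pos: [0.427, 0.1201, 0.021]
eef_rot: [0.989, 0.137, -0.052, 0.008]
contact_force: [-0.1, -0.5, -0.0]
opening: 0.909
finger_force: 0.0
```

```bash
python3 to2.py .274 -.1 .4265 .1201 .018
```

```text
t 35.8 pos [0.427  0.1201 0.021 ] q [-0.3   0.94 -0.12  2.14  0.5   0.19 -2.17] open mm 80.0 ff 0.0 F [-0.1 -0.5 -0. ] turn [0.002 0.005 0.001]
shift cm [-0.02 -0.01  0.31]
```

send_rows(
  motion=[
    {"x":0,"y":0,"z":0.3,"rx":0,"ry":0,"rz":0,"jaw":7.5},
    {"x":0,"y":0,"z":0,"rx":0,"ry":0,"rz":0,"jaw":7},
    {"x":0,"y":0,"z":0,"rx":0,"ry":0,"rz":0,"jaw":6.5},
    {"x":0,"y":0,"z":0,"rx":0,"ry":0,"rz":0,"jaw":6.1},
    {"x":0,"y":0,"z":0,"rx":0,"ry":0,"rz":0,"jaw":5.8},
  ],
)

```text
clock: 36.25
tool_pos: [0.4278, 0.1207, 0.0192]
eef_rot: [0.989, 0.136, -0.05, 0.007]
contact_force: [-0.5, 1.2, 0.3]
opening: 0.668
finger_force: 30.0
```

send_rows(
  motion=[
    {"x":0,"y":0,"z":0,"rx":0,"ry":0,"rz":0,"jaw":5},
    {"x":0,"y":0,"z":0,"rx":0,"ry":0,"rz":0,"jaw":5},
    {"x":0,"y":0,"z":0,"rx":0,"ry":0,"rz":0,"jaw":5},
    {"x":0,"y":0,"z":0,"rx":0,"ry":0,"rz":0,"jaw":5},
    {"x":0,"y":0,"z":0,"rx":0,"ry":0,"rz":0,"jaw":5},
  ],
)

```text
clock: 36.75
tool_pos: [0.4278, 0.1207, 0.0191]
eef_rot: [0.989, 0.137, -0.05, 0.007]
contact_force: [-1.0, 3.2, 5.3]
opening: 0.668
finger_force: 30.0
```

```bash
python3 to2.py .274 -.1 .4265 .1201 .2 .53 0 .2 .591 -.3942 .2
```

```text
t 36.8 pos [0.4278 0.1207 0.0191] q [-0.3   0.94 -0.12  2.14  0.5   0.18 -2.17] open mm 58.8 ff 30.001729130744934 F [-1.   3.2  5.3] turn [0.001 0.002 0.   ]
shift cm [ -1.94   0.02 -17.98]
shift cm [ 6.68 14.36 -0.67]
shift cm [-4.77 39.6   0.48]
```

send_rows(
  motion=[
    {"x":-0.1,"y":0,"z":-1,"rx":0,"ry":0,"rz":0,"jaw":5},
    {"x":-0.3,"y":0,"z":-2.5,"rx":0,"ry":0,"rz":0,"jaw":5},
    {"x":-0.4,"y":0,"z":-3.5,"rx":0,"ry":0,"rz":0,"jaw":5},
    {"x":-0.4,"y":0,"z":-3.5,"rx":0,"ry":0,"rz":0,"jaw":5},
    {"x":-0.4,"y":0,"z":-3.5,"rx":0,"ry":0,"rz":0,"jaw":5},
  ],
)

```text
clock: 37.25
tool_pos: [0.4253, 0.1184, 0.1613]
eef_rot: [0.989, 0.136, -0.052, 0.009]
contact_force: [0.8, 0.4, -2.7]
opening: 0.667
finger_force: 30.0
```

send_rows(
  motion=[
    {"x":-0.3,"y":0,"z":-3,"rx":0,"ry":0,"rz":0,"jaw":5},
    {"x":1.7,"y":3.6,"z":-0.2,"rx":0,"ry":0,"rz":0,"jaw":5},
    {"x":1.7,"y":3.6,"z":-0.2,"rx":0,"ry":0,"rz":0,"jaw":5},
    {"x":1.7,"y":3.6,"z":-0.2,"rx":0,"ry":0,"rz":0,"jaw":5},
    {"x":1.7,"y":3.6,"z":-0.2,"rx":0,"ry":0,"rz":0,"jaw":5},
  ],
)

```text
clock: 37.75
tool_pos: [0.5307, -0.0029, 0.1914]
eef_rot: [0.989, 0.136, -0.052, 0.009]
contact_force: [1.0, 0.6, -3.2]
opening: 0.666
finger_force: 30.0
```

send_rows(
  motion=[
    {"x":-0.5,"y":3.9,"z":0,"rx":0,"ry":0,"rz":0,"jaw":5},
    {"x":-0.5,"y":3.9,"z":0,"rx":0,"ry":0,"rz":0,"jaw":5},
    {"x":-0.5,"y":3.9,"z":0,"rx":0,"ry":0,"rz":0,"jaw":5},
    {"x":-0.5,"y":3.9,"z":0,"rx":0,"ry":0,"rz":0,"jaw":5},
    {"x":-0.5,"y":3.9,"z":0,"rx":0,"ry":0,"rz":0,"jaw":5},
  ],
)

```text
clock: 38.25
tool_pos: [0.558, -0.1972, 0.1939]
eef_rot: [0.989, 0.136, -0.053, 0.008]
contact_force: [0.6, 0.3, -2.4]
opening: 0.671
finger_force: 30.0
```

send_rows(
  motion=[
    {"x":-0.5,"y":3.9,"z":0,"rx":0,"ry":0,"rz":0,"jaw":5},
    {"x":-0.5,"y":3.9,"z":0,"rx":0,"ry":0,"rz":0,"jaw":5},
    {"x":-0.5,"y":3.9,"z":0,"rx":0,"ry":0,"rz":0,"jaw":5},
    {"x":-0.5,"y":3.9,"z":0,"rx":0,"ry":0,"rz":0,"jaw":5},
    {"x":-0.4,"y":3,"z":0,"rx":0,"ry":0,"rz":0,"jaw":5},
  ],
)

```text
clock: 38.75
tool_pos: [0.5845, -0.3839, 0.1963]
eef_rot: [0.989, 0.135, -0.053, 0.008]
contact_force: [-0.1, 0.5, -2.9]
opening: 0.667
finger_force: 30.0
```

send_rows(
  motion=[
    {"x":0,"y":0,"z":0,"rx":0,"ry":0,"rz":0,"jaw":5},
    {"x":0,"y":0,"z":0,"rx":0,"ry":0,"rz":0,"jaw":5},
    {"x":0,"y":0,"z":0,"rx":0,"ry":0,"rz":0,"jaw":5},
    {"x":0,"y":0,"z":0,"rx":0,"ry":0,"rz":0,"jaw":5},
    {"x":0,"y":0,"z":0,"rx":0,"ry":0,"rz":0,"jaw":5},
  ],
)

```text
clock: 39.25
tool_pos: [0.5873, -0.3788, 0.197]
eef_rot: [0.989, 0.137, -0.051, 0.008]
contact_force: [0.1, -0.4, -2.5]
opening: 0.666
finger_force: 30.0
```

```bash
python3 to2.py .0 -.1 .591 -.3942 .08
```

```text
t 39.2 pos [ 0.5873 -0.3788  0.197 ] q [ 0.65  0.9  -0.4   1.28  0.41  1.12 -1.11] open mm 58.6 ff 29.99912738800049 F [ 0.1 -0.4 -2.5] turn [0.029 0.003 0.274]
shift cm [ 1.54  1.54 11.61]
```

send_rows(
  motion=[
    {"x":0,"y":0,"z":0,"rx":0.015,"ry":0,"rz":0.137,"jaw":5},
    {"x":0,"y":0,"z":0,"rx":0.015,"ry":0,"rz":0.137,"jaw":5},
    {"x":0.7,"y":0.7,"z":2.5,"rx":0,"ry":0,"rz":0,"jaw":5},
    {"x":0.7,"y":0.8,"z":3,"rx":0,"ry":0,"rz":0,"jaw":5},
    {"x":0.1,"y":0,"z":3,"rx":0,"ry":0,"rz":0,"jaw":5},
  ],
)

```text
clock: 39.75
tool_pos: [0.5941, -0.3959, 0.1103]
eef_rot: [0.999, -0.001, -0.05, 0.001]
contact_force: [-0.4, -0.6, -2.9]
opening: 0.665
finger_force: 30.0
```

send_rows(
  motion=[
    {"x":0,"y":0,"z":2,"rx":0,"ry":0,"rz":0,"jaw":5},
    {"x":0,"y":0,"z":1.1,"rx":0,"ry":0,"rz":0,"jaw":5},
    {"x":0,"y":0,"z":0,"rx":0,"ry":0,"rz":0,"jaw":5},
    {"x":0,"y":0,"z":0,"rx":0,"ry":0,"rz":0,"jaw":5},
    {"x":0,"y":0,"z":0,"rx":0,"ry":0,"rz":0,"jaw":5},
  ],
)

```text
clock: 40.25
tool_pos: [0.5915, -0.3954, 0.0817]
eef_rot: [0.999, -0.001, -0.05, 0.001]
contact_force: [0.2, -0.7, -3.2]
opening: 0.664
finger_force: 30.0
```

```bash
python3 to2.py .0 -.1 .591 -.3942 .0231
```

```text
t 40.2 pos [ 0.5915 -0.3954  0.0817] q [ 0.64  1.05 -0.31  1.28  0.39  0.96 -1.34] open mm 58.5 ff 29.99917834997177 F [ 0.2 -0.7 -3.2] turn [ 0.001 -0.    -0.002]
shift cm [ 0.54 -0.12  5.84]
```

send_rows(
  motion=[
    {"x":0.1,"y":-0.1,"z":1.3,"rx":0,"ry":0,"rz":0,"jaw":5},
    {"x":0.1,"y":0,"z":1.3,"rx":0,"ry":0,"rz":0,"jaw":5},
    {"x":0.1,"y":0,"z":1.2,"rx":0,"ry":0,"rz":0,"jaw":5},
    {"x":0.1,"y":0,"z":0.8,"rx":0,"ry":0,"rz":0,"jaw":5},
    {"x":0.1,"y":0,"z":0.4,"rx":0,"ry":0,"rz":0,"jaw":5},
  ],
)

```text
clock: 40.75
tool_pos: [0.5892, -0.3937, 0.0279]
eef_rot: [0.999, -0.001, -0.052, -0.001]
contact_force: [-1.1, -0.1, -2.1]
opening: 0.667
finger_force: 30.0
```

send_rows(
  motion=[
    {"x":0,"y":0,"z":0.1,"rx":0,"ry":0,"rz":0,"jaw":5},
    {"x":0,"y":0,"z":0.1,"rx":0,"ry":0,"rz":0,"jaw":5},
    {"x":0,"y":0,"z":0.1,"rx":0,"ry":0,"rz":0,"jaw":5},
    {"x":0,"y":0,"z":0,"rx":0,"ry":0,"rz":0,"jaw":5},
    {"x":0,"y":0,"z":0,"rx":0,"ry":0,"rz":0,"jaw":5},
  ],
)

```text
clock: 41.25
tool_pos: [0.5899, -0.3941, 0.0271]
eef_rot: [0.999, -0.001, -0.051, 0.0]
contact_force: [-0.5, -0.2, -2.5]
opening: 0.669
finger_force: 30.0
```

```bash
python3 to2.py .0 -.1 .591 -.3942 .0231
```

```text
t 41.2 pos [ 0.5899 -0.3941  0.0271] q [ 0.63  1.12 -0.29  1.29  0.41  0.88 -1.36] open mm 58.8 ff 29.99919354915619 F [-0.5 -0.2 -2.5] turn [-0.     0.002 -0.002]
shift cm [0.15 0.01 0.39]
```

send_rows(
  motion=[
    {"x":0.1,"y":0,"z":0.1,"rx":0,"ry":0,"rz":0,"jaw":5},
    {"x":0,"y":0,"z":0.1,"rx":0,"ry":0,"rz":0,"jaw":5},
    {"x":0,"y":0,"z":0.1,"rx":0,"ry":0,"rz":0,"jaw":5},
    {"x":0,"y":0,"z":0,"rx":0,"ry":0,"rz":0,"jaw":5},
    {"x":0,"y":0,"z":0,"rx":0,"ry":0,"rz":0,"jaw":5},
  ],
)

```text
clock: 41.75
tool_pos: [0.5903, -0.394, 0.0235]
eef_rot: [0.999, -0.001, -0.051, -0.0]
contact_force: [-0.4, 0.2, -2.5]
opening: 0.667
finger_force: 30.0
```

send_rows(
  motion=[
    {"x":0,"y":0,"z":0.05,"rx":0,"ry":0,"rz":0,"jaw":5},
    {"x":0,"y":0,"z":0.05,"rx":0,"ry":0,"rz":0,"jaw":5},
    {"x":0,"y":0,"z":0,"rx":0,"ry":0,"rz":0,"jaw":5},
    {"x":0,"y":0,"z":0,"rx":0,"ry":0,"rz":0,"jaw":5},
    {"x":0,"y":0,"z":0,"rx":0,"ry":0,"rz":0,"jaw":5},
  ],
)

```text
clock: 42.25
tool_pos: [0.5904, -0.394, 0.0233]
eef_rot: [0.999, -0.001, -0.051, -0.0]
contact_force: [-1.8, 1.6, 4.5]
opening: 0.666
finger_force: 30.0
```

On the felt. Release gently, rise, and look.

send_rows(
  motion=[
    {"x":0,"y":0,"z":0,"rx":0,"ry":0,"rz":0,"jaw":6},
    {"x":0,"y":0,"z":0,"rx":0,"ry":0,"rz":0,"jaw":6.3},
    {"x":0,"y":0,"z":0,"rx":0,"ry":0,"rz":0,"jaw":6.8},
    {"x":0,"y":0,"z":0,"rx":0,"ry":0,"rz":0,"jaw":7.3},
    {"x":-0.1,"y":0,"z":-0.7,"rx":0,"ry":0,"rz":0,"jaw":7.6},
  ],
)

```text
clock: 42.75
tool_pos: [0.5893, -0.3936, 0.0287]
eef_rot: [0.999, -0.001, -0.052, -0.001]
contact_force: [-0.9, 0.6, -0.8]
opening: 0.861
finger_force: 0.0
```

send_rows(
  motion=[
    {"x":-0.2,"y":0,"z":-2,"rx":0,"ry":0,"rz":0,"jaw":7.6},
    {"x":-0.3,"y":0,"z":-3,"rx":0,"ry":0,"rz":0,"jaw":7.6},
    {"x":-0.4,"y":0,"z":-4,"rx":0,"ry":0,"rz":0,"jaw":7.6},
    {"x":-0.4,"y":0,"z":-4,"rx":0,"ry":0,"rz":0,"jaw":7.6},
    {"x":-0.4,"y":0,"z":-4,"rx":0,"ry":0,"rz":0,"jaw":7.6},
  ],
)

```text
clock: 43.25
tool_pos: [0.5907, -0.3941, 0.2042]
eef_rot: [0.999, -0.001, -0.05, 0.0]
contact_force: [0.0, -0.4, -0.1]
opening: 0.864
finger_force: 0.0
```

send_rows(
  motion=[
    {"x":0,"y":-4,"z":-1,"rx":0,"ry":0,"rz":0,"jaw":7.6},
    {"x":0,"y":-4,"z":-1,"rx":0,"ry":0,"rz":0,"jaw":7.6},
    {"x":0,"y":-4,"z":0,"rx":0,"ry":0,"rz":0,"jaw":7.6},
    {"x":0,"y":-4,"z":0,"rx":0,"ry":0,"rz":0,"jaw":7.6},
    {"x":0,"y":-4,"z":0,"rx":0,"ry":0,"rz":0,"jaw":7.6},
  ],
)

```text
clock: 43.75
tool_pos: [0.5932, -0.1926, 0.2227]
eef_rot: [0.999, -0.001, -0.05, 0.0]
contact_force: [0.2, 0.0, 0.3]
opening: 0.867
finger_force: 0.0
```

send_rows(
  motion=[
    {"x":0,"y":-4,"z":0,"rx":0,"ry":0,"rz":0,"jaw":7.6},
    {"x":0,"y":-4,"z":0,"rx":0,"ry":0,"rz":0,"jaw":7.6},
    {"x":0,"y":-4,"z":0,"rx":0,"ry":0,"rz":0,"jaw":7.6},
    {"x":0,"y":-4,"z":0,"rx":0,"ry":0,"rz":0,"jaw":7.6},
    {"x":0,"y":-4,"z":0,"rx":0,"ry":0,"rz":0,"jaw":7.6},
  ],
)

```text
clock: 44.25
tool_pos: [0.5935, 0.0076, 0.2225]
eef_rot: [0.999, -0.001, -0.05, -0.0]
contact_force: [0.1, 0.2, -1.4]
opening: 0.862
finger_force: 0.0
```

send_rows(
  motion=[
    {"x":0,"y":-4,"z":0,"rx":0,"ry":0,"rz":0,"jaw":7.6},
    {"x":0,"y":0,"z":0,"rx":0,"ry":0,"rz":0,"jaw":7.6},
    {"x":0,"y":0,"z":0,"rx":0,"ry":0,"rz":0,"jaw":7.6},
    {"x":0,"y":0,"z":0,"rx":0,"ry":0,"rz":0,"jaw":7.6},
    {"x":0,"y":0,"z":0,"rx":0,"ry":0,"rz":0,"jaw":7.6},
  ],
)

```text
clock: 44.75
tool_pos: [0.5936, 0.0438, 0.2209]
eef_rot: [0.999, -0.002, -0.051, 0.0]
contact_force: [0.1, -0.3, -0.6]
opening: 0.862
finger_force: 0.0
```

```bash
python3 - <<'E'
from ov import *
T=snapshot("top");S=snapshot("side")
cv2.imwrite("pics/end.png",np.hstack([panel(T,T["img"][:,:,::-1].copy(),(375,115,100,110),4,[]),panel(S,S["img"][:,:,::-1].copy(),(340,220,100,110),4,[])]))
E
```

```text
(no output)
```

View pics/end.png

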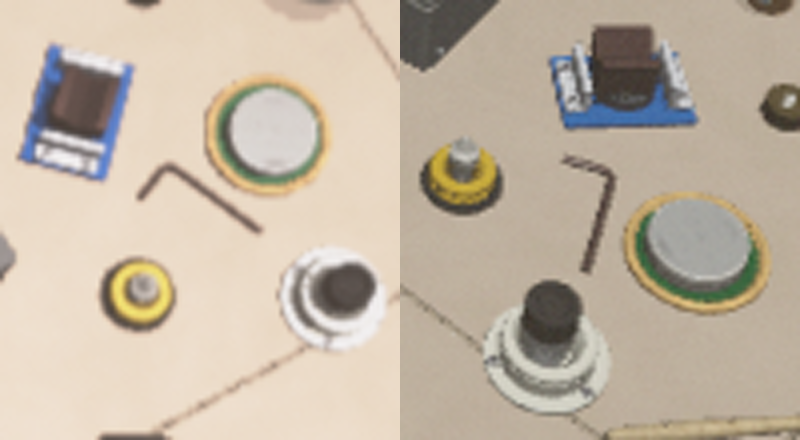

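All four are seated: anvil square between the cheeks (top crop 83,100), block flat with green felt visible all round (273,130), and indenter (143,288) and eyepiece (345,285) upright. Handing in.

```bash
python3 -c "
from plant import *
print(finish_job())"
```

```text
the job is handed in; nothing more can be done
None
```

All four accessories are in their holders, upright and fully down in their seats, released and at rest; the job was handed in at about 45 s of the 104 s allowed.

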